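# Load the stone and latch the engraver's chip gate

### The arm

A 7-joint arm with a two-finger parallel gripper is mounted at the origin on the work surface. World frame = base frame: x ahead of the robot, y to its left, z up, the work surface at z = 0. Lengths are in mm, angles in rad, forces in N, time in s.
With the tool pointing down it reaches from about 400 to 875 mm from the base axis. Payload 4.4 kg.
Tool frame: the origin (TCP) lies midway between the tips of the shut fingers; the grasp point (between the pads) lies 19 mm behind it; x points along the fingers, z is the direction in which the jaws open and shut, and the axes are right-handed (so a half turn about x gives the same grasp; the last joint's range is limited). The gripper opens to 85 mm and grips with 20 to 120 N. Pads are 22 mm wide; open, the fingers measure 114 mm over their backs; the gripper's body (76 mm by 85 mm) begins 54 mm behind the grasp point. The pads swing forward as they close: fully open they stand 13 mm farther back than shut.
Start: joints at [-1.311, 0.628, 0.038, 1.517, -0.027, 0.996, -0.02], TCP at [208.02, 615.829, 231.313] pointing down, gripper open.
Joint ranges: [-3.06, 3.06], [-0.37, 2.12], [-1.25, 1.32], [0.18, 2.47], [-1.1, 4.24], [0.23, 1.98], [-2.94, 2.94]. Speed limits (rad/s): [2.57, 2.57, 3.14, 3.14, 3.14, 3.14, 3.14].

### API

Orientations are given as [roll, pitch, yaw] about the fixed x, y, z axes, in that order (R = Rz(yaw) Ry(pitch) Rx(roll)).
In Python, from cell import ctrl gives the robot as it stands. The module is installed in compiled form; this text tells all that it offers.
- The arm moves only by the tool servo_tool, never from a script. Its argument "rows" is a list of rows, each an object of numbers: "dx", "dy", "dz": the shift along the tool's x, y, z in units of 750 mm (1.0 is 750 mm); "wx", "wy", "wz": the turn, a rotation vector about the tool's x, y, z in units of 6 degrees (1.0 is 6 degrees); "fingers": the closure, from 0 (fully open) to 1 (shut). In form: [{"dx": .., "dy": .., "dz": .., "wx": .., "wy": .., "wz": .., "fingers": ..}, ...]. A call has 1 to 5 rows; each row shifts and turns the commanded pose from where the row before left it, along the tool's axes as they then stand; what a row does not reach is not made up. A row lasts 1/8 s, in which the tool goes at most 62.5 mm and 10.7 degrees, less where a joint would pass 70% of its speed; a pose out of reach is approached as far as the arm can. A call with a number of a shift or a turn outside -1 to 1 is refused whole. A call with a gripper value outside its range is refused whole. The fingers move at their own pace and stop on an object; the grip force is fixed at half the most. Time passes only in rows, so rows that do not move let the fingers close. It gives the time, the measured TCP pose, the force and the opening at its end, in the units of the state.
- ctrl.read_state(): the state, without advancing time (a new reading comes with each control period).
- ctrl.get_image(name): name is "side" or "top"; returns the picture (400x640x3 uint8, red, green, blue); there is no depth.
- ctrl.camera_info(name): a dict with "fovy" (degrees; the focal length in pixels is half the picture's height over the tangent of half this angle, whatever the lens; pixels are square), "cx", "cy" (the principal point, pixels), "k1" (the pictures are not rectified: a ray, as slopes to the right and down, at radius r is drawn at 1 + k1 r^2 times it, then the intrinsics apply), "R" (3x3) and "t" (3): a world point X has camera coordinates R X + t. Camera axes: x right, y down, z forward; pixel columns grow to the right and rows downward; lengths in mm; the calibration is good to about 2 mm. A picture is of the moment at which its call begins. camera_info takes no time and is no camera call.
- ctrl.finish_job(): hands the job in, once; it reports no verdict.
Trained networks look in the newest picture that a camera, given by its name, has taken for a name from the list of things; names that differ only in an ending like _2 or _b are one class to them, and where a whole thing is asked for, a point or a joint stands for the part that bears it (a point fixed in the world has none). Each returns a list of dicts, best first, with "conf" (0 to 1); they miss things now and then, are a little off and sometimes report something else, mostly with a low value. They report only what shows in the picture. A call takes as long as a camera call. They do not tell look-alikes from the thing itself.
- ctrl.search_frame(label, camera): "extent" ([centre column, centre row, width, height] in pixels, round what is visible of it).
- ctrl.silhouettes(label, camera): "region" (400x640 bool, what is visible of it) and "extent" ([centre column, centre row, width, height] in pixels, round what is visible of it).
- ctrl.mark_of(label, camera): "point" ([column, row] in pixels: a listed point, or the origin of a listed thing).
The state is a dict: "clock": time; "qpos": joint angles; "qd": joint speeds; "tau": joint torques, N m; "eef_pos": TCP position; "tool_rot": TCP orientation; "force": force on the tool from outside, world axes, zero at the start; "torque": the same for the moment, N m; "width": finger opening in mm.
Only numpy, scipy, OpenCV 4.12 (cv2) and the standard library are available. Lean on these libraries where they do the work, as an engineer would, in place of code of your own. Each camera call takes 0.05 s, during which the arm holds its last target.

### The job

Set the marble block down gently in the aluminium pocket on the engraving machine's bed, sitting flat in it, then swing the machine's open yellow-framed gate shut and press it, gently and without slamming or forcing it, until its spring latch snaps in and the gate stays shut by itself. Leave the other things on the table where they lie and take the robot clear.

Things in the scene. Friction and masses are not known exactly. Their poses are not given: they have to be found in the camera images.
- stone: White marble block, 60 (its x) x 40 (its y) x 55 mm tall, about 0.36 kg, standing on the green table at the robot's right. Origin: centre of its underside, z up. Grip it across the 40 mm sides.
- engraver: Desktop engraving machine, fixed to the table, grey bed 300 x 260 x 30 mm. Origin under the bed; its x points from the gate side into the machine (towards the parked white gantry, 200 mm tall, at x = 112 to 158 mm), its y towards the hinge side, z up. Amber guard panes up to 106 mm above the table stand at y = +112 and -112 mm and at x = 105 mm; the guard is open above. The gate closes the fourth side, x = -115 mm.
- pocket (a point): Centre of the floor of the aluminium work holder's pocket, 36 mm above the table; axes as the engraver's. The pocket is 68 mm along x and 48 mm along y, with a rim 10 mm high and 5 mm thick, so the block goes in with its 60 mm side along x (either way round).
- gate (a joint): Gate angle, rad: 0 = in line with its opening, grows as it opens outwards, away from the bed. Starts 0.6 to 1.05, stays where left (hinge friction 0.06 N m). Latched it rests between -0.06 and 0.06, as the keeper is adjustable: it may sit 9 mm nearer or farther. Not latched, it springs back beyond 0.07 when let go. Faster than 2 rad/s is slamming.
- gate_hinge (a point): Point on the gate's upright hinge axis, 80 mm above the table. Its axes turn with the gate: y points from the free edge to the hinge, x is the way the gate moves when closing (level, at right angles to the panel), z up.
- gate_pad (a point): Centre of the outer face of the black rubber push pad (50 mm wide, 40 mm high, 4 mm proud) outside the gate, 145 mm from the hinge axis, 80 mm above the table; axes as gate_hinge: press along its x. More than 22 N on the gate is forcing it. The gate's panel is 175 mm wide, 10 mm thick and reaches from 34 to 104 mm above the table.
- gate_bolt (a point): Tip of the brass bevelled spring bolt, 12 mm out of the gate's free edge, 84 mm above the table. Its bevel meets the keeper's steel pin about 18 mm before home, a sprung buffer 24 mm before. Pressed at the pad it takes about 9 N to ride over; then the force drops to 4 N or less as the bolt snaps out behind the pin. The buffer bottoms hard about 2 mm after the snap: feel for it.
- hammer: Bystander: hammer, 240 mm long, lying on the table.
- chisel: Bystander: steel chisel, 130 mm long, lying on the table.
- marker: Bystander: black and blue marker pen, 135 mm long, lying on the table.
- slate: Bystander: slate plate 150 x 200 x 8 mm, lying on the table.
Things that resemble listed ones, but are neither listed nor needed, are in the scene too. Leave any blue or orange look-alike of the stone alone.

How it is judged:
By the outcome, as a careful person would: the job done as asked, in the order asked, and still so for the second after the job is handed in, with the robot touching nothing.
It also fails if it takes over 69 s, if anything falls off the work surface, if the arm or the gripper's body presses on something with over 40 N, if the wrist force passes 120 N, or if a joint passes its speed limit or range.

## Working session

There is one attempt and no reset: what is moved stays moved. The work goes in short steps, Python scripts to look and compute and a tool call to move; the robot and the scene stay as the last step left them, time stands still between calls to the robot, and variables do not carry over. Pictures are saved under pics/ and viewed, and the job is handed in when it is done.

Besides the shell and the picture viewer there is one more tool, called as name([rows], argument=value, ...), one row to a line, values as JSON. servo_tool: Moves the arm, as the interface text tells. Its arguments: {"type":"object","properties":{"rows":{"type":"array"}},"required":["rows"]}

```bash
mkdir -p pics; python3 - <<'E'
from cell import ctrl
import cv2
s=ctrl.read_state(); print(s)
for n in ("side","top"):
    cv2.imwrite(f"pics/{n}0.png",ctrl.get_image(n)[:,:,::-1]); print(n,ctrl.camera_info(n))
    for l in ("stone","pocket","gate_hinge","gate_pad","gate_bolt","engraver"):
        print(n,l,[(round(d['conf'],2),[round(float(v),1) for v in d['point']]) for d in ctrl.mark_of(l,n)])
print(ctrl.read_state()['clock'])
E
```

```text
{'clock': 0.0, 'qpos': array([-1.31078295,  0.62933425,  0.03844987,  1.51838555, -0.02695503,
        0.99626578, -0.02001081]), 'qd': array([ 0.00105159,  0.00080728, -0.00057107, -0.00083268,  0.00036998,
       -0.00036715, -0.00064121]), 'tau': array([-2.45804167e-04, -5.63398683e+01,  1.22611944e+00, -1.93446761e+01,
        1.10528534e-02,  1.03238155e-02, -1.40090572e-05]), 'eef_pos': array([207.84219496, 615.21803042, 230.39131797]), 'tool_rot': array([-3.10601001,  1.56892143, -1.8610202 ]), 'force': array([ 0.11136987, -0.32989741,  0.70638829]), 'torque': array([0.03330878, 0.03721168, 0.00476277]), 'width': 85.41854589861191}
side {'fovy': 42.606637185434955, 'cx': 317.68342840211324, 'cy': 199.54493968292326, 'k1': -0.035596391621896796, 'R': array([[ 0.97680525, -0.21391303, -0.00962944],
       [-0.12437717, -0.53019695, -0.83870228],
       [ 0.17430385,  0.82044647, -0.54450506]]), 't': array([-532.26253617,  124.04315133, 1276.9874615 ])}
side stone [(0.73, [351.0, 316.6]), (0.64, [384.6, 348.9]), (0.57, [367.0, 285.0])]
side pocket [(0.87, [325.3, 185.1]), (0.47, [327.3, 200.2])]
side gate_hinge [(0.67, [308.7, 203.2])]
side gate_pad [(0.72, [369.6, 214.3])]
side gate_bolt [(0.92, [388.4, 212.8])]
side engraver [(0.79, [326.4, 197.2]), (0.36, [384.8, 213.0])]
top {'fovy': 55.578145720889864, 'cx': 322.44448433503203, 'cy': 203.77347801948156, 'k1': 0.029118556556899045, 'R': array([[ 0.02102886, -0.99974316, -0.00844974],
       [-0.99666302, -0.02029584, -0.07906261],
       [ 0.07887081,  0.01008414, -0.99683384]]), 't': array([  12.12052741,  558.97415975, 1209.7286367 ])}
top stone [(0.85, [465.2, 203.2]), (0.6, [407.6, 191.7]), (0.54, [436.3, 210.5])]
top pocket [(0.61, [292.0, 190.7])]
top gate_hinge [(0.46, [337.1, 212.2])]
top gate_pad [(0.48, [367.2, 176.8])]
top gate_bolt [(0.64, [368.4, 163.5])]
top engraver [(0.88, [295.5, 191.4])]
0.7
```

View pics/side0.png

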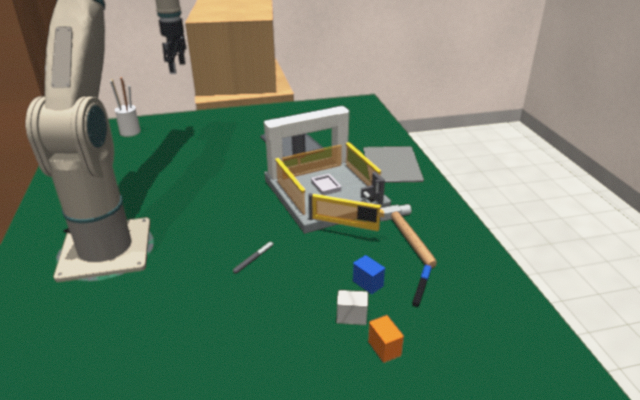

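View pics/top0.png

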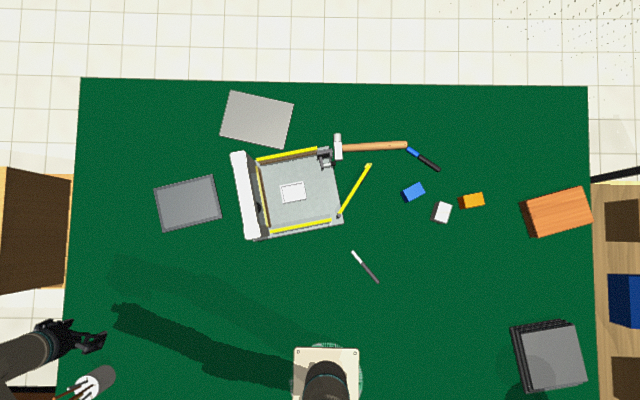

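```bash
cat > h.py <<'E'
import numpy as np, cv2
from cell import ctrl
from scipy.spatial.transform import Rotation as Ro
CI={n:ctrl.camera_info(n) for n in("side","top")}
def f(n): return 200/np.tan(np.radians(CI[n]['fovy'])/2)
def K(n): c=CI[n]; return np.array([[f(n),0,c['cx']],[0,f(n),c['cy']],[0,0,1]])
def D(n): return np.array([CI[n]['k1'],0,0,0.])
def proj(n,X):
    c=CI[n]; return cv2.projectPoints(np.atleast_2d(np.asarray(X,float)),cv2.Rodrigues(c['R'])[0],c['t'],K(n),D(n))[0].reshape(-1,2)
def ray(n,p):
    u=cv2.undistortPoints(np.array([[p]],float),K(n),D(n))[0,0]; c=CI[n]
    return -c['R'].T@c['t'], c['R'].T@np.array([*u,1])
def atz(n,p,z):
    o,d=ray(n,p); return o+d*(z-o[2])/d[2]
def tri(ps,pt):
    A=[];b=[];L=[]
    for n,p in(("side",ps),("top",pt)):
        o,d=ray(n,p); d=d/np.linalg.norm(d); P=np.eye(3)-np.outer(d,d); A.append(P); b.append(P@o); L.append((P,o))
    X=np.linalg.solve(sum(A),sum(b)); return X, [np.linalg.norm(P@(X-o)).round(1) for P,o in L]
def rot(): return Ro.from_euler('xyz',ctrl.read_state()['tool_rot']).as_matrix()
E
python3 - <<'E'
from h import *
np.set_printoptions(precision=1,suppress=True)
for k,a,b in[("pocket",(325.3,185.1),(292,190.7)),("hinge",(308.7,203.2),(337.1,212.2)),("pad",(369.6,214.3),(367.2,176.8)),("bolt",(388.4,212.8),(368.4,163.5)),("eng",(326.4,197.2),(295.5,191.4)),
]: print(k,*tri(a,b))
for a in [(351.0, 316.6),(384.6,348.9),(367,285)]:
  for b in[(465.2,203.2),(407.6,191.7),(436.3,210.5)]: print(a,b,*tri(a,b))
im=cv2.imread('pics/top0.png'); c=im[150:250,380:500]; 
cv2.imwrite('pics/ct.png',cv2.resize(c,None,fx=6,fy=6,interpolation=2))
im=cv2.imread('pics/side0.png'); c=im[250:370,310:430]; 
cv2.imwrite('pics/cs.png',cv2.resize(c,None,fx=5,fy=5,interpolation=2))
E
```

```text
pocket [596.4 123.2  31. ] [np.float64(1.9), np.float64(1.9)]
hinge [523.4 -22.   73.7] [np.float64(5.9), np.float64(5.9)]
pad [ 645.4 -115.1   81.2] [np.float64(4.7), np.float64(4.7)]
bolt [ 689.7 -119.    80.7] [np.float64(7.2), np.float64(7.2)]
eng [598.  114.8  -5. ] [np.float64(2.2), np.float64(2.2)]
(351.0, 316.6) (465.2, 203.2) [ 543.6 -416.7   63.5] [np.float64(22.8), np.float64(22.8)]
(351.0, 316.6) (407.6, 191.7) [ 591.1 -271.6  -92.3] [np.float64(25.8), np.float64(25.8)]
(351.0, 316.6) (436.3, 210.5) [ 543.3 -351.5   -6.4] [np.float64(3.0), np.float64(3.0)]
(384.6, 348.9) (465.2, 203.2) [ 577.4 -448.7   -8.2] [np.float64(5.0), np.float64(5.0)]
(384.6, 348.9) (407.6, 191.7) [ 636.3 -299.6 -192.8] [np.float64(8.1), np.float64(8.1)]
(384.6, 348.9) (436.3, 210.5) [ 579.5 -382.9  -85.6] [np.float64(28.8), np.float64(28.8)]
(367, 285) (465.2, 203.2) [ 558.2 -398.9  122.8] [np.float64(2.8), np.float64(2.8)]
(367, 285) (407.6, 191.7) [ 605.9 -258.6  -12.3] [np.float64(1.7), np.float64(1.7)]
(367, 285) (436.3, 210.5) [ 558.7 -336.2   63.9] [np.float64(17.6), np.float64(17.6)]
```

View crops.

View pics/ct.png

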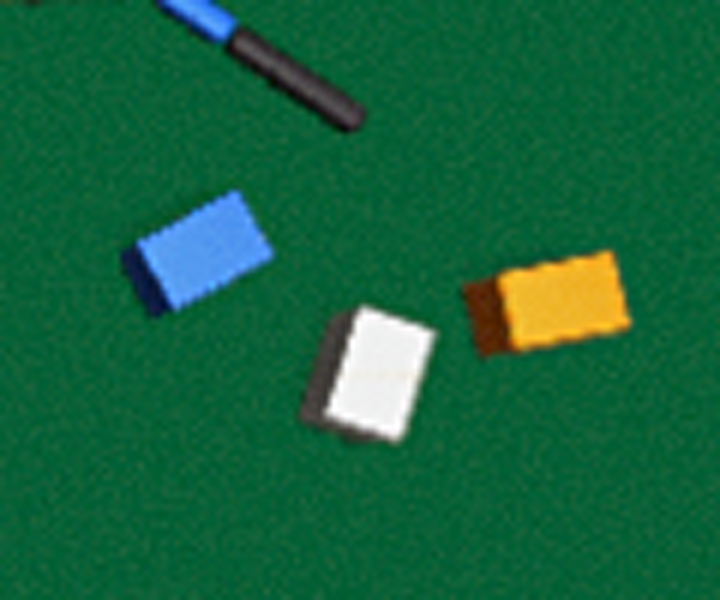

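View pics/cs.png

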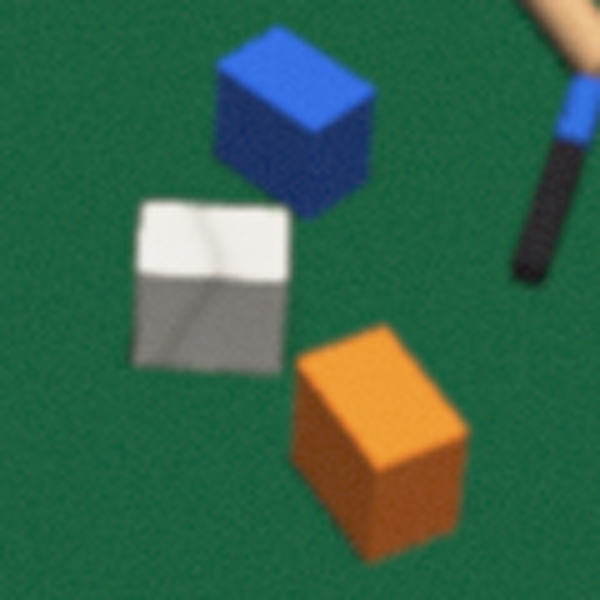

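```bash
python3 - <<'E'
import cv2
im=cv2.imread('pics/top0.png'); c=im[140:250,225:385]; 
cv2.imwrite('pics/ct2.png',cv2.resize(c,None,fx=5,fy=5,interpolation=2))
im=cv2.imread('pics/side0.png'); c=im[100:240,255:415]; 
cv2.imwrite('pics/cs2.png',cv2.resize(c,None,fx=4,fy=4,interpolation=2))
E
```

```text
(no output)
```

View pics/ct2.png

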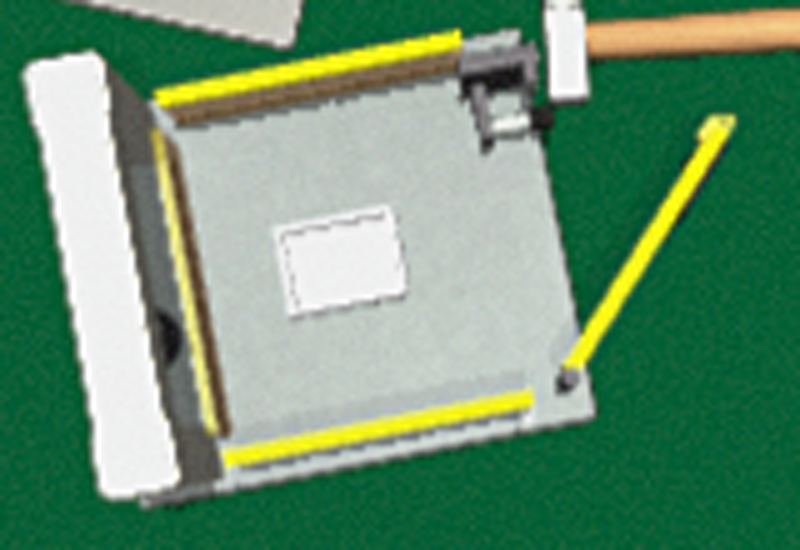

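View pics/cs2.png

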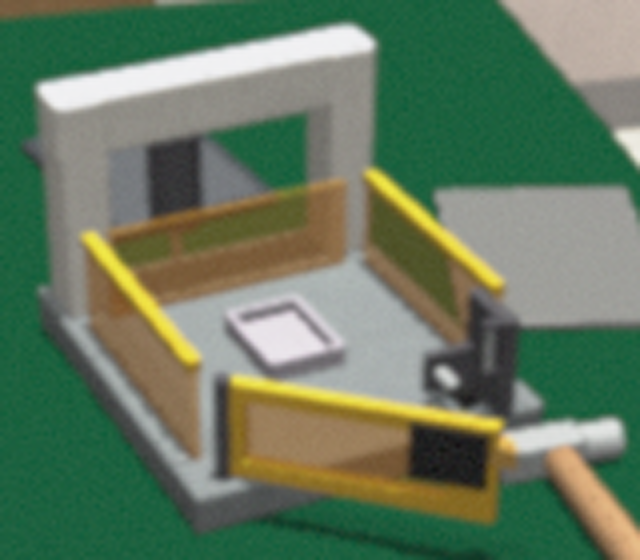

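```bash
python3 - <<'E'
from h import *
np.set_printoptions(precision=1,suppress=True)
t=cv2.imread('pics/top0.png').astype(int); B,G,R=[t[:,:,i] for i in range(3)]
S=cv2.imread('pics/side0.png').astype(int)
def comp(m,seed):
    n,l=cv2.connectedComponents(m.astype(np.uint8),connectivity=4)[:2]; 
    return l==l[seed[1],seed[0]]
def rect(m,z,n='top'):
    ys,xs=np.nonzero(m); W=np.array([atz(n,(x,y),z)[:2] for x,y in zip(xs,ys)])
    c=W.mean(0); ev,V=np.linalg.eigh(np.cov((W-c).T)); 
    return len(W),c,np.degrees(np.arctan2(V[1,1],V[0,1])),np.sqrt(12*ev[::-1])
white=(t.min(2)>200)
print('stone top',rect(comp(white,(442,212)),55))
ws=(S.min(2)>175); print('stone side',S[298,352],rect(comp(ws,(352,298)),55,'side'))
print('pocket',t[190,292],t[175,300]); 
for th in(210,220,225,230,235):
  m=comp(t.min(2)>th,(293,191)); print(th,rect(m,42))
yel=(R>180)&(G>160)&(B<90)
for nm,s in(("far",(290,153)),("near",(300,225)),("back",(263,190)),("gate",(355,185))):
    ys,xs=np.nonzero(yel[s[1]-4:s[1]+5,s[0]-4:s[0]+5]); 
    m=comp(yel,(s[0]-4+xs[0],s[1]-4+ys[0])); print(nm,rect(m,104 if nm=="gate" else 106))
E
```

```text
stone top (229, array([ 539.2, -354.5]), np.float64(161.5009260136977), array([58.4, 38.5]))
stone side [216 222 225] (393, array([ 539. , -358.9]), np.float64(162.96372501046523), array([59.1, 39.7]))
pocket [241 241 239] [196 202 190]
210 (409, array([594.1, 120.3]), np.float64(101.9071220578077), array([77.8, 56.8]))
220 (391, array([593.6, 119.5]), np.float64(103.07759522470467), array([76.5, 55.1]))
225 (344, array([593.5, 115.6]), np.float64(107.36046545327669), array([69.7, 52.5]))
230 (316, array([591.4, 115.4]), np.float64(105.70456987371466), array([69.9, 48. ]))
235 (310, array([590.9, 115.8]), np.float64(103.57577888895571), array([69.1, 47.2]))
far (205, array([704.1, 136.9]), np.float64(102.42811632758071), array([187.5,  10.3]))
near (185, array([484.7,  89.3]), np.float64(102.443758803117), array([185.9,   9. ]))Traceback (most recent call last):
  File "<stdin>", line 21, in <module>
IndexError: index 0 is out of bounds for axis 0 with size 0
```

```bash
cat >> h.py <<'E'
np.set_printoptions(precision=3,suppress=True)
def plan(target,jawdeg=None,maxstep=62,n=None,cur=None):
    """target TCP, tool down, jaw (tool z) world heading in deg (mod 180 choice left to caller)."""
    s=ctrl.read_state(); R=rot() if cur is None else cur[1]; p=s['eef_pos'] if cur is None else cur[0]
    if jawdeg is None: Rt=R
    else:
        a=np.radians(jawdeg); z=np.array([np.cos(a),np.sin(a),0]); x=np.array([0,0,-1.]); Rt=np.c_[x,np.cross(z,x),z]
    rv=Ro.from_matrix(R.T@Rt).as_rotvec(); d=np.array(target,float)-p
    k=n or int(max(np.ceil(np.linalg.norm(d)/maxstep),np.ceil(np.degrees(np.linalg.norm(rv))/5.9),1))
    out=[]
    for i in range(k):
        dl=R.T@d/k/750; w=np.degrees(rv)/k/6
        out.append(dict(zip(("dx","dy","dz","wx","wy","wz"),[round(float(v),4) for v in (*dl,*w)])))
        R=R@Ro.from_rotvec(rv/k).as_matrix()
    print(k,'rows'); 
    for o in out: print(o)
    return np.array(target,float),Rt
E
python3 - <<'E'
from h import *
from scipy.optimize import least_squares
R=rot(); print(R, 'jaw heading',np.degrees(np.arctan2(R[1,2],R[0,2])))
# overlay model
yaw=np.radians(102.43); ex=np.array([np.cos(yaw),np.sin(yaw)]); ey=np.array([-ex[1],ex[0]])
pc=np.array([594.1,120.]); 
mid=np.array([594.4,113.1])
im={n:cv2.imread(f'pics/{n}0.png') for n in('top','side')}
def W(a,b,z,o=pc): return [*(o+a*ex+b*ey),z]
for n in im:
    I=cv2.resize(im[n],None,fx=4,fy=4,interpolation=cv2.INTER_CUBIC)
    def poly(P,col,closed=True):
        q=((proj(n,P)+.5)*4-.5).round().astype(np.int32); cv2.polylines(I,[q],closed,col,1)
    for o,z in(((39,29),46),((34,24),46),((34,24),36)):
        poly([W(s*o[0],t*o[1],z) for s,t in((1,1),(1,-1),(-1,-1),(-1,1))],(0,0,255))
    o2=pc+ey*1.26-ex*7
    for z in(0,30): poly([W(s*150,t*130,z,o2) for s,t in((1,1),(1,-1),(-1,-1),(-1,1))],(255,0,255))
    for t in(1,-1): poly([W(-90,t*112,106,o2),W(100,t*112,106,o2)],(255,0,0),False)
    poly([W(105,-100,106,o2),W(105,100,106,o2)],(255,0,0),False)
    x0,y0,x1,y1={'top':(228,135,388,250),'side':(255,95,415,240)}[n]
    cv2.imwrite(f'pics/ov_{n}.png',I[y0*4:y1*4,x0*4:x1*4])
E
```

```text
[[-0.    -0.947  0.32 ]
 [ 0.     0.32   0.947]
 [-1.     0.     0.   ]] jaw heading 71.33431524996374
```

View pics/ov_top.png

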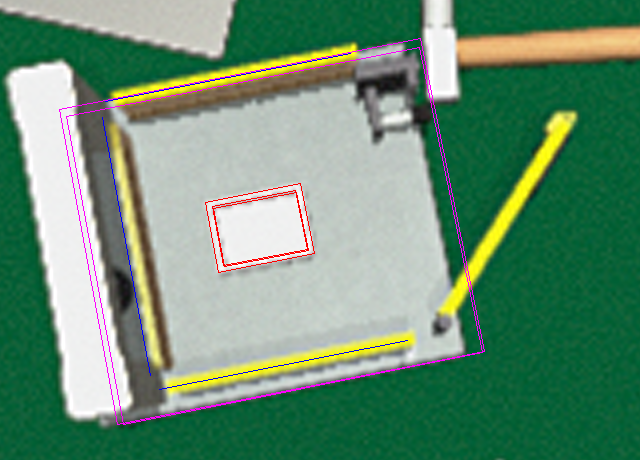

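View pics/ov_side.png

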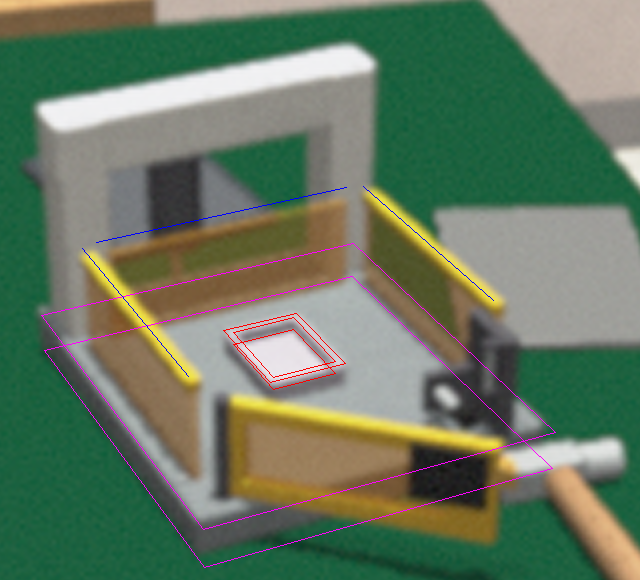

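```bash
python3 - <<'E'
from h import *
c=plan((420,430,320)); c=plan((570,150,320),cur=c); c=plan((600,-150,300),cur=c); c=plan((539,-357,180),72.2,cur=c)
E
```

```text
5 rows
{'dx': -0.0236, 'dy': -0.0694, 'dz': -0.0289, 'wx': 0.0, 'wy': 0.0, 'wz': 0.0}
{'dx': -0.0236, 'dy': -0.0694, 'dz': -0.0289, 'wx': 0.0, 'wy': 0.0, 'wz': 0.0}
{'dx': -0.0236, 'dy': -0.0694, 'dz': -0.0289, 'wx': 0.0, 'wy': 0.0, 'wz': 0.0}
{'dx': -0.0236, 'dy': -0.0694, 'dz': -0.0289, 'wx': 0.0, 'wy': 0.0, 'wz': 0.0}
{'dx': -0.0236, 'dy': -0.0694, 'dz': -0.0289, 'wx': 0.0, 'wy': 0.0, 'wz': 0.0}
6 rows
{'dx': -0.0, 'dy': -0.0515, 'dz': -0.0483, 'wx': 0.0, 'wy': 0.0, 'wz': 0.0}
{'dx': -0.0, 'dy': -0.0515, 'dz': -0.0483, 'wx': 0.0, 'wy': 0.0, 'wz': 0.0}
{'dx': -0.0, 'dy': -0.0515, 'dz': -0.0483, 'wx': 0.0, 'wy': 0.0, 'wz': 0.0}
{'dx': -0.0, 'dy': -0.0515, 'dz': -0.0483, 'wx': 0.0, 'wy': 0.0, 'wz': 0.0}
{'dx': -0.0, 'dy': -0.0515, 'dz': -0.0483, 'wx': 0.0, 'wy': 0.0, 'wz': 0.0}
{'dx': -0.0, 'dy': -0.0515, 'dz': -0.0483, 'wx': 0.0, 'wy': 0.0, 'wz': 0.0}
5 rows
{'dx': 0.0053, 'dy': -0.0332, 'dz': -0.0732, 'wx': 0.0, 'wy': 0.0, 'wz': 0.0}
{'dx': 0.0053, 'dy': -0.0332, 'dz': -0.0732, 'wx': 0.0, 'wy': 0.0, 'wz': 0.0}
{'dx': 0.0053, 'dy': -0.0332, 'dz': -0.0732, 'wx': 0.0, 'wy': 0.0, 'wz': 0.0}
{'dx': 0.0053, 'dy': -0.0332, 'dz': -0.0732, 'wx': 0.0, 'wy': 0.0, 'wz': 0.0}
{'dx': 0.0053, 'dy': -0.0332, 'dz': -0.0732, 'wx': 0.0, 'wy': 0.0, 'wz': 0.0}
4 rows
{'dx': 0.04, 'dy': -0.0028, 'dz': -0.0719, 'wx': -0.0361, 'wy': 0.0002, 'wz': -0.0001}
{'dx': 0.04, 'dy': -0.0025, 'dz': -0.0719, 'wx': -0.0361, 'wy': 0.0002, 'wz': -0.0001}
{'dx': 0.04, 'dy': -0.0023, 'dz': -0.0719, 'wx': -0.0361, 'wy': 0.0002, 'wz': -0.0001}
{'dx': 0.04, 'dy': -0.002, 'dz': -0.0719, 'wx': -0.0361, 'wy': 0.0002, 'wz': -0.0001}
```

servo_tool([
  {"dx":-0.024,"dy":-0.069,"dz":-0.029,"fingers":0},
  {"dx":-0.024,"dy":-0.069,"dz":-0.029,"fingers":0},
  {"dx":-0.024,"dy":-0.069,"dz":-0.029,"fingers":0},
  {"dx":-0.024,"dy":-0.069,"dz":-0.029,"fingers":0},
  {"dx":-0.024,"dy":-0.069,"dz":-0.029,"fingers":0},
])

```text
schema error: expected keys dx, dy, dz, wx, wy, wz, fingers
```

servo_tool([
  {"dy":-0.062,"dz":-0.058,"fingers":0},
  {"dy":-0.062,"dz":-0.058,"fingers":0},
  {"dy":-0.062,"dz":-0.058,"fingers":0},
  {"dy":-0.062,"dz":-0.058,"fingers":0},
  {"dy":-0.062,"dz":-0.058,"fingers":0},
])

```text
schema error: expected keys dx, dy, dz, wx, wy, wz, fingers
```

servo_tool([
  {"dx":0.005,"dy":-0.033,"dz":-0.073,"fingers":0},
  {"dx":0.005,"dy":-0.033,"dz":-0.073,"fingers":0},
  {"dx":0.005,"dy":-0.033,"dz":-0.073,"fingers":0},
  {"dx":0.005,"dy":-0.033,"dz":-0.073,"fingers":0},
  {"dx":0.005,"dy":-0.033,"dz":-0.073,"fingers":0},
])

```text
schema error: expected keys dx, dy, dz, wx, wy, wz, fingers
```

All keys are needed.

servo_tool([
  {"dx":-0.024,"dy":-0.069,"dz":-0.029,"wx":0,"wy":0,"wz":0,"fingers":0},
  {"dx":-0.024,"dy":-0.069,"dz":-0.029,"wx":0,"wy":0,"wz":0,"fingers":0},
  {"dx":-0.024,"dy":-0.069,"dz":-0.029,"wx":0,"wy":0,"wz":0,"fingers":0},
  {"dx":-0.024,"dy":-0.069,"dz":-0.029,"wx":0,"wy":0,"wz":0,"fingers":0},
  {"dx":-0.024,"dy":-0.069,"dz":-0.029,"wx":0,"wy":0,"wz":0,"fingers":0},
])

```text
clock: 1.32
eef_pos: [419.6, 428.7, 322.2]
tool_rot: [-0.281, 1.57, 0.964]
force: [-0.1, 1.5, -0.4]
width: 85.5
```

servo_tool([
  {"dx":0,"dy":-0.06,"dz":-0.056,"wx":0,"wy":0,"wz":0,"fingers":0},
  {"dx":0,"dy":-0.06,"dz":-0.056,"wx":0,"wy":0,"wz":0,"fingers":0},
  {"dx":0,"dy":-0.06,"dz":-0.056,"wx":0,"wy":0,"wz":0,"fingers":0},
  {"dx":0,"dy":-0.06,"dz":-0.056,"wx":0,"wy":0,"wz":0,"fingers":0},
  {"dx":0,"dy":-0.06,"dz":-0.056,"wx":0,"wy":0,"wz":0,"fingers":0},
])

```text
clock: 1.95
eef_pos: [565.1, 157.3, 321.6]
tool_rot: [-0.602, 1.57, 0.644]
force: [0.9, 0.9, -0.3]
width: 85.7
```

servo_tool([
  {"dx":0.005,"dy":-0.033,"dz":-0.073,"wx":0,"wy":0,"wz":0,"fingers":0},
  {"dx":0.005,"dy":-0.033,"dz":-0.073,"wx":0,"wy":0,"wz":0,"fingers":0},
  {"dx":0.005,"dy":-0.033,"dz":-0.073,"wx":0,"wy":0,"wz":0,"fingers":0},
  {"dx":0.005,"dy":-0.033,"dz":-0.073,"wx":0,"wy":0,"wz":0,"fingers":0},
  {"dx":0.005,"dy":-0.033,"dz":-0.073,"wx":0,"wy":0,"wz":0,"fingers":0},
])

```text
clock: 2.58
eef_pos: [594.0, -141.7, 302.7]
tool_rot: [-0.978, 1.57, 0.268]
force: [0.8, 0.3, -0.2]
width: 85.9
```

```bash
python3 - <<'E'
from h import *
s=ctrl.read_state(); print(s['clock'],s['eef_pos'],s['qpos'])
plan((539,-357,150),72.2)
E
```

```text
2.575 [ 594.006 -141.728  302.669] [ 0.09   0.507  0.157  1.543 -0.086  1.098  1.512]
5 rows
{'dx': 0.0407, 'dy': -0.0044, 'dz': -0.0591, 'wx': -0.0284, 'wy': 0.0007, 'wz': 0.0011}
{'dx': 0.0407, 'dy': -0.0043, 'dz': -0.0591, 'wx': -0.0284, 'wy': 0.0007, 'wz': 0.0011}
{'dx': 0.0407, 'dy': -0.0041, 'dz': -0.0591, 'wx': -0.0284, 'wy': 0.0007, 'wz': 0.0011}
{'dx': 0.0407, 'dy': -0.0039, 'dz': -0.0591, 'wx': -0.0284, 'wy': 0.0007, 'wz': 0.0011}
{'dx': 0.0407, 'dy': -0.0038, 'dz': -0.0591, 'wx': -0.0284, 'wy': 0.0007, 'wz': 0.0011}
```

servo_tool([
  {"dx":0.04,"dy":-0.0042,"dz":-0.059,"wx":-0.028,"wy":0,"wz":0,"fingers":0},
  {"dx":0.04,"dy":-0.0042,"dz":-0.059,"wx":-0.028,"wy":0,"wz":0,"fingers":0},
  {"dx":0.04,"dy":-0.004,"dz":-0.059,"wx":-0.028,"wy":0,"wz":0,"fingers":0},
  {"dx":0.04,"dy":-0.004,"dz":-0.059,"wx":-0.028,"wy":0,"wz":0,"fingers":0},
  {"dx":0.04,"dy":-0.004,"dz":-0.059,"wx":-0.028,"wy":0,"wz":0,"fingers":0},
])

```text
clock: 3.2
eef_pos: [538.6, -356.1, 151.7]
tool_rot: [-1.489, 1.57, -0.229]
force: [0.5, 1.6, 0.5]
width: 85.8
```

servo_tool([
  {"dx":0,"dy":0,"dz":0,"wx":0,"wy":0,"wz":0,"fingers":0},
])

```text
clock: 3.32
eef_pos: [534.5, -359.2, 149.8]
tool_rot: [1.996, 1.565, -3.034]
force: [-0.2, 0.5, 0.0]
width: 85.3
```

```bash
python3 - <<'E'
from h import *
for n in("side","top"):
    im=ctrl.get_image(n)[:,:,::-1]; cv2.imwrite(f"pics/{n}1.png",im)
    c=im[230:360,300:440] if n=="side" else im[150:260,380:520]
    cv2.imwrite(f"pics/{n}1c.png",cv2.resize(c,None,fx=4,fy=4,interpolation=2))
    print(n,proj(n,ctrl.read_state()['eef_pos']))
s=ctrl.read_state(); print(s['clock'],s['eef_pos'],s['qpos'])
plan((539,-357,22),72.2)
E
python3 -c "
import cv2,numpy as np
a=cv2.imread('pics/side1c.png');b=cv2.imread('pics/top1c.png')
cv2.imwrite('pics/g1.png',np.vstack([a[:,:560],b[:,:560]])[::1,:][:960]) if 0 else None"
```

```text
side [[352.199 261.046]]
top [[453.275 209.761]]
3.425 [ 538.693 -354.78   152.194] [ 0.463  0.712  0.128  1.61  -0.115  0.828  1.897]
3 rows
{'dx': 0.0579, 'dy': -0.0005, 'dz': -0.0009, 'wx': -0.005, 'wy': 0.0024, 'wz': -0.002}
{'dx': 0.0579, 'dy': -0.0005, 'dz': -0.0009, 'wx': -0.005, 'wy': 0.0024, 'wz': -0.002}
{'dx': 0.0579, 'dy': -0.0004, 'dz': -0.0009, 'wx': -0.005, 'wy': 0.0024, 'wz': -0.002}
```

View pics/side1c.png

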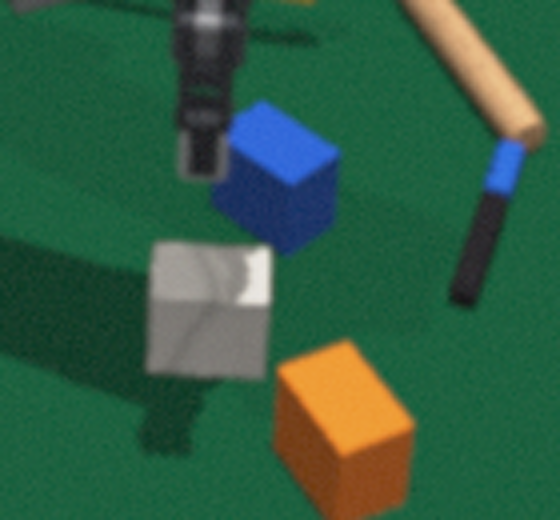

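View pics/top1c.png

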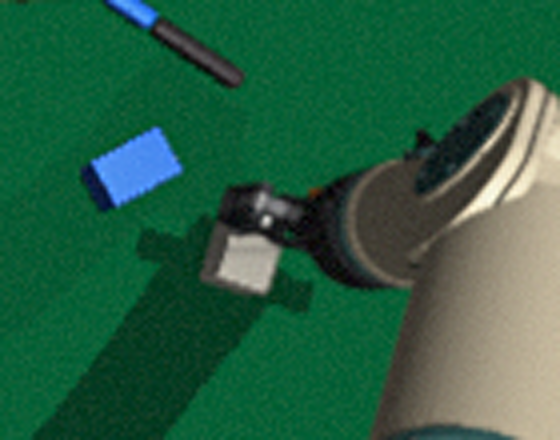

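servo_tool([
  {"dx":0.05,"dy":-0.0005,"dz":-0.0009,"wx":0,"wy":0,"wz":0,"fingers":0},
  {"dx":0.05,"dy":-0.0005,"dz":-0.0009,"wx":0,"wy":0,"wz":0,"fingers":0},
  {"dx":0.04,"dy":-0.0005,"dz":-0.0009,"wx":0,"wy":0,"wz":0,"fingers":0},
  {"dx":0.03,"dy":0,"dz":0,"wx":0,"wy":0,"wz":0,"fingers":0},
  {"dx":0,"dy":0,"dz":0,"wx":0,"wy":0,"wz":0,"fingers":0},
])

```text
clock: 4.05
eef_pos: [539.8, -354.5, 24.3]
tool_rot: [0.763, 1.568, 2.025]
force: [0.2, 1.1, 0.2]
width: 85.7
```

```bash
python3 - <<'E'
from h import *
for n in("side","top"):
    im=ctrl.get_image(n)[:,:,::-1]; cv2.imwrite(f"pics/{n}2.png",im)
    c=im[230:360,300:440] if n=="side" else im[150:260,380:520]
    cv2.imwrite(f"pics/{n}2c.png",cv2.resize(c,None,fx=4,fy=4,interpolation=2))
s=ctrl.read_state(); print(s['clock'],s['eef_pos'],s['qpos'],s['force'])
plan((539,-357,22),72.2)
E
```

```text
4.15 [ 540.856 -356.31    26.327] [ 0.482  0.884  0.098  1.664 -0.136  0.598  1.918] [ 0.075 -0.349  0.721]
1 rows
{'dx': 0.0058, 'dy': 0.0021, 'dz': -0.0016, 'wx': 0.0109, 'wy': 0.0022, 'wz': 0.019}
```

View pics/side2c.png

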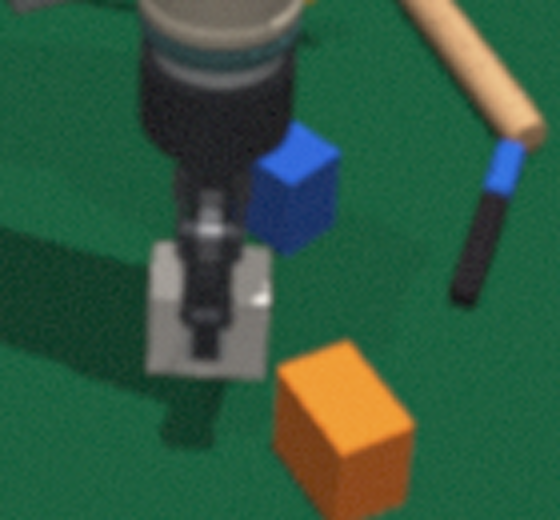

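servo_tool([
  {"dx":0.003,"dy":0,"dz":0,"wx":0,"wy":0,"wz":0,"fingers":1},
  {"dx":0,"dy":0,"dz":0,"wx":0,"wy":0,"wz":0,"fingers":1},
  {"dx":0,"dy":0,"dz":0,"wx":0,"wy":0,"wz":0,"fingers":1},
  {"dx":0,"dy":0,"dz":0,"wx":0,"wy":0,"wz":0,"fingers":1},
  {"dx":0,"dy":0,"dz":0,"wx":0,"wy":0,"wz":0,"fingers":1},
])

```text
clock: 4.78
eef_pos: [539.8, -357.5, 23.7]
tool_rot: [-1.796, 1.569, -0.536]
force: [-0.5, 0.5, 6.4]
width: 39.6
```

servo_tool([
  {"dx":0,"dy":0,"dz":0,"wx":0,"wy":0,"wz":0,"fingers":1},
  {"dx":0,"dy":0,"dz":0,"wx":0,"wy":0,"wz":0,"fingers":1},
])

```text
clock: 5.03
eef_pos: [539.8, -357.5, 23.7]
tool_rot: [-1.765, 1.569, -0.506]
force: [-1.1, 0.1, 6.3]
width: 39.5
```

```bash
python3 - <<'E'
from h import *
for i in range(4):
    s=ctrl.read_state(); print(s['clock'],s['eef_pos'],s['qpos'],s['force'],s['width']); im=ctrl.get_image("side")
cv2.imwrite("pics/side3c.png",cv2.resize(im[230:360,300:440,::-1],None,fx=4,fy=4,interpolation=2))
E
```

```text
5.025 [ 539.774 -357.452   23.664] [ 0.484  0.888  0.098  1.665 -0.137  0.593  1.919] [-1.13   0.073  6.343] 39.46014932286653
5.075 [ 539.746 -357.49    23.672] [ 0.484  0.888  0.098  1.665 -0.136  0.593  1.919] [-0.636 -0.381  5.742] 39.03500343169661
5.125 [ 539.753 -357.5     23.672] [ 0.484  0.888  0.098  1.665 -0.136  0.593  1.919] [-0.235 -0.32   4.985] 39.116200966592196
5.175 [ 539.764 -357.491   23.667] [ 0.484  0.888  0.098  1.665 -0.137  0.593  1.919] [-0.291 -0.269  6.427] 39.270616436079436
```

View pics/side3c.png

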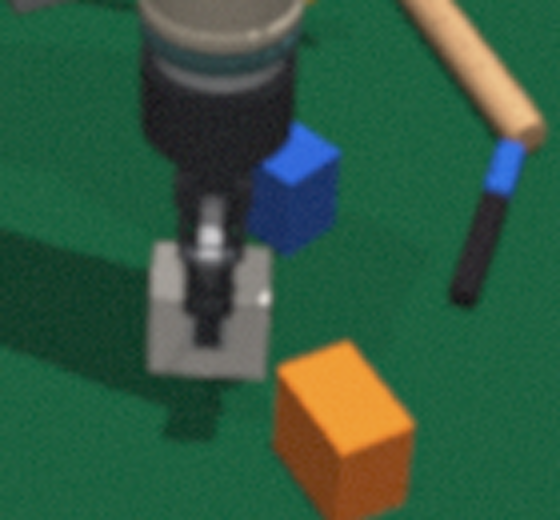

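servo_tool([
  {"dx":-0.02,"dy":0,"dz":0,"wx":0,"wy":0,"wz":0,"fingers":1},
  {"dx":-0.04,"dy":0,"dz":0,"wx":0,"wy":0,"wz":0,"fingers":1},
  {"dx":-0.06,"dy":0,"dz":0,"wx":0,"wy":0,"wz":0,"fingers":1},
  {"dx":-0.07,"dy":0,"dz":0,"wx":0,"wy":0,"wz":0,"fingers":1},
  {"dx":-0.05,"dy":0,"dz":0,"wx":0,"wy":0,"wz":0,"fingers":1},
])

```text
clock: 5.85
eef_pos: [539.2, -357.0, 205.2]
tool_rot: [-1.813, 1.57, -0.554]
force: [0.9, -1.0, -4.2]
width: 39.4
```

```bash
python3 - <<'E'
from h import *
s=ctrl.read_state(); print(s['clock'],s['eef_pos'],s['qpos'],s['force'],s['width'])
plan((594,119,200),12.43,n=14)
E
```

```text
5.85 [ 539.197 -357.038  205.202] [ 0.459  0.653  0.141  1.559 -0.106  0.936  1.893] [ 0.891 -1.008 -4.195] 39.44629518879228
14 rows
{'dx': 0.0005, 'dy': 0.0089, 'dz': 0.0448, 'wx': 0.7111, 'wy': 0.0002, 'wz': 0.0007}
{'dx': 0.0005, 'dy': 0.0122, 'dz': 0.044, 'wx': 0.7111, 'wy': 0.0002, 'wz': 0.0007}
{'dx': 0.0005, 'dy': 0.0155, 'dz': 0.0429, 'wx': 0.7111, 'wy': 0.0002, 'wz': 0.0007}
{'dx': 0.0005, 'dy': 0.0186, 'dz': 0.0417, 'wx': 0.7111, 'wy': 0.0002, 'wz': 0.0007}
{'dx': 0.0005, 'dy': 0.0217, 'dz': 0.0402, 'wx': 0.7111, 'wy': 0.0002, 'wz': 0.0007}
{'dx': 0.0005, 'dy': 0.0246, 'dz': 0.0384, 'wx': 0.7111, 'wy': 0.0002, 'wz': 0.0007}
{'dx': 0.0005, 'dy': 0.0274, 'dz': 0.0365, 'wx': 0.7111, 'wy': 0.0002, 'wz': 0.0007}
{'dx': 0.0005, 'dy': 0.03, 'dz': 0.0344, 'wx': 0.7111, 'wy': 0.0002, 'wz': 0.0007}
{'dx': 0.0005, 'dy': 0.0325, 'dz': 0.032, 'wx': 0.7111, 'wy': 0.0002, 'wz': 0.0007}
{'dx': 0.0005, 'dy': 0.0348, 'dz': 0.0295, 'wx': 0.7111, 'wy': 0.0002, 'wz': 0.0007}
{'dx': 0.0005, 'dy': 0.0369, 'dz': 0.0269, 'wx': 0.7111, 'wy': 0.0002, 'wz': 0.0007}
{'dx': 0.0005, 'dy': 0.0388, 'dz': 0.024, 'wx': 0.7111, 'wy': 0.0002, 'wz': 0.0007}
{'dx': 0.0005, 'dy': 0.0405, 'dz': 0.0211, 'wx': 0.7111, 'wy': 0.0002, 'wz': 0.0007}
{'dx': 0.0005, 'dy': 0.0419, 'dz': 0.018, 'wx': 0.7111, 'wy': 0.0002, 'wz': 0.0007}
```

servo_tool([
  {"dx":0,"dy":0.009,"dz":0.045,"wx":0.71,"wy":0,"wz":0,"fingers":1},
  {"dx":0,"dy":0.012,"dz":0.044,"wx":0.71,"wy":0,"wz":0,"fingers":1},
  {"dx":0,"dy":0.0155,"dz":0.043,"wx":0.71,"wy":0,"wz":0,"fingers":1},
  {"dx":0,"dy":0.0185,"dz":0.042,"wx":0.71,"wy":0,"wz":0,"fingers":1},
  {"dx":0,"dy":0.022,"dz":0.04,"wx":0.71,"wy":0,"wz":0,"fingers":1},
])

```text
clock: 6.48
eef_pos: [558.1, -185.0, 202.7]
tool_rot: [1.72, 1.569, 2.605]
force: [-0.0, 1.2, -3.8]
width: 39.3
```

servo_tool([
  {"dx":0,"dy":0.0245,"dz":0.0385,"wx":0.71,"wy":0,"wz":0,"fingers":1},
  {"dx":0,"dy":0.0275,"dz":0.0365,"wx":0.71,"wy":0,"wz":0,"fingers":1},
  {"dx":0,"dy":0.03,"dz":0.0345,"wx":0.71,"wy":0,"wz":0,"fingers":1},
  {"dx":0,"dy":0.0325,"dz":0.032,"wx":0.71,"wy":0,"wz":0,"fingers":1},
  {"dx":0,"dy":0.035,"dz":0.0295,"wx":0.71,"wy":0,"wz":0,"fingers":1},
])

```text
clock: 7.1
eef_pos: [577.4, -15.0, 202.7]
tool_rot: [2.327, 1.569, 2.841]
force: [0.7, 0.2, -3.8]
width: 39.2
```

servo_tool([
  {"dx":0,"dy":0.037,"dz":0.027,"wx":0.71,"wy":0,"wz":0,"fingers":1},
  {"dx":0,"dy":0.039,"dz":0.024,"wx":0.71,"wy":0,"wz":0,"fingers":1},
  {"dx":0,"dy":0.0405,"dz":0.021,"wx":0.71,"wy":0,"wz":0,"fingers":1},
  {"dx":0,"dy":0.042,"dz":0.018,"wx":0.71,"wy":0,"wz":0,"fingers":1},
  {"dx":0,"dy":0,"dz":0,"wx":0,"wy":0,"wz":0,"fingers":1},
])

```text
clock: 7.72
eef_pos: [592.4, 125.2, 202.1]
tool_rot: [1.984, 1.567, 2.209]
force: [-0.3, -0.3, -5.3]
width: 39.1
```

```bash
python3 - <<'E'
from h import *
for i in range(3):
    s=ctrl.read_state(); print(s['clock'],s['eef_pos'],s['qpos'],s['force'],s['width']); im=ctrl.get_image(["side","top"][i%2])
    n=["side","top"][i%2]; cv2.imwrite(f"pics/{n}4.png",im[:,:,::-1])
    c=im[95:240,255:415,::-1] if n=="side" else im[135:250,228:388,::-1]
    cv2.imwrite(f"pics/{n}4c.png",cv2.resize(c,None,fx=4,fy=4,interpolation=2))
plan((594,119,120),12.43)
E
```

```text
7.725 [592.421 125.157 202.109] [-0.533  0.637  0.459  1.686 -0.347  0.901  0.291] [-0.259 -0.27  -5.309] 39.07032811596204
7.775 [592.496 122.144 202.297] [-0.531  0.637  0.461  1.688 -0.345  0.901  0.292] [-0.206 -0.403 -4.515] 38.97710759373833
7.825 [592.693 120.162 202.506] [-0.529  0.636  0.462  1.688 -0.345  0.901  0.292] [-0.796 -0.438 -4.259] 39.23321342037418
2 rows
{'dx': 0.0551, 'dy': -0.0002, 'dz': 0.0008, 'wx': 0.0077, 'wy': -0.0061, 'wz': 0.0028}
{'dx': 0.0551, 'dy': -0.0002, 'dz': 0.0008, 'wx': 0.0077, 'wy': -0.0061, 'wz': 0.0028}
```

View pics/side4c.png

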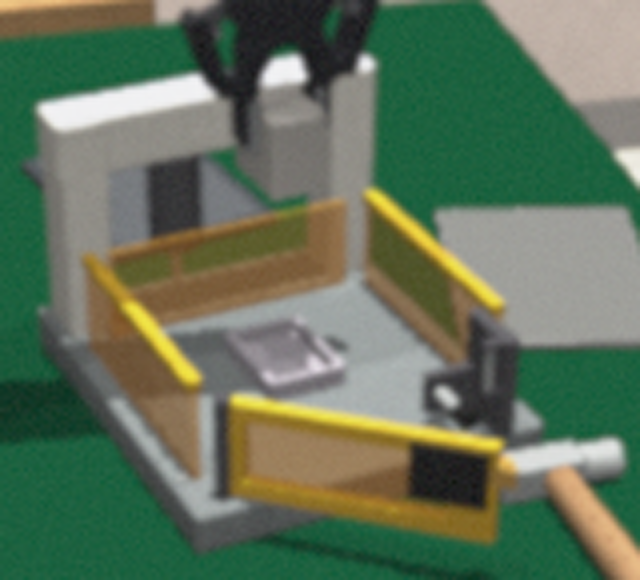

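View pics/top4c.png

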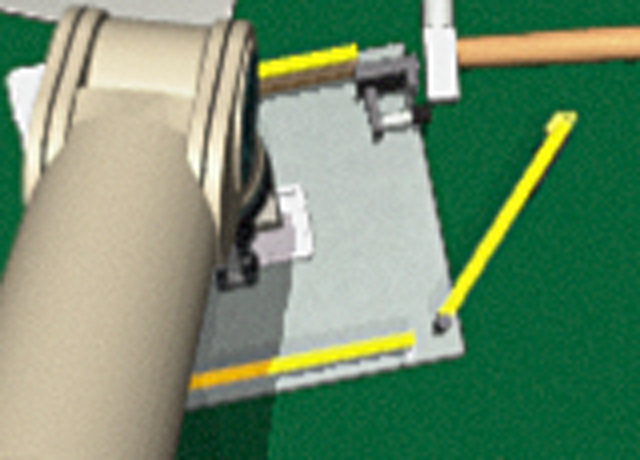

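servo_tool([
  {"dx":0.05,"dy":0,"dz":0.0008,"wx":0,"wy":0,"wz":0,"fingers":1},
  {"dx":0.05,"dy":0,"dz":0.0008,"wx":0,"wy":0,"wz":0,"fingers":1},
  {"dx":0.04,"dy":0,"dz":0,"wx":0,"wy":0,"wz":0,"fingers":1},
  {"dx":0.02,"dy":0,"dz":0,"wx":0,"wy":0,"wz":0,"fingers":1},
  {"dx":0,"dy":0,"dz":0,"wx":0,"wy":0,"wz":0,"fingers":1},
])

```text
clock: 8.5
eef_pos: [594.2, 119.2, 82.3]
tool_rot: [-3.029, 1.569, -2.812]
force: [0.1, 0.5, -5.0]
width: 39.0
```

servo_tool([
  {"dx":0,"dy":0,"dz":0,"wx":0,"wy":0,"wz":0,"fingers":1},
  {"dx":0,"dy":0,"dz":0,"wx":0,"wy":0,"wz":0,"fingers":1},
  {"dx":0,"dy":0,"dz":0,"wx":0,"wy":0,"wz":0,"fingers":1},
])

```text
clock: 8.88
eef_pos: [595.2, 120.4, 83.6]
tool_rot: [0.092, 1.569, 0.311]
force: [-0.4, 0.5, -4.6]
width: 39.4
```

```bash
cat > look.py <<'E'
from h import *
import sys
tag=sys.argv[1]; pc=np.array([float(v) for v in sys.argv[2].split(',')])
def frame(deg): y=np.radians(deg); ex=np.array([np.cos(y),np.sin(y)]); return ex,np.array([-ex[1],ex[0]])
for n in("side","top"):
    im=ctrl.get_image(n)[:,:,::-1]; cv2.imwrite(f"pics/{n}{tag}.png",im)
    s=ctrl.read_state(); R=rot(); p=s['eef_pos']
    k=7; x0,y0,x1,y1={'top':(260,150,350,230),'side':(285,125,385,205)}[n]
    I=cv2.resize(im,None,fx=k,fy=k,interpolation=cv2.INTER_CUBIC); cv2.imwrite(f"pics/{n}{tag}r.png",I[y0*k:y1*k,x0*k:x1*k])
    def poly(P,col):
        q=((proj(n,P)+.5)*k-.5).round().astype(np.int32); cv2.polylines(I,[q],True,col,1)
    sg=((1,1),(1,-1),(-1,-1),(-1,1))
    ex,ey=frame(102.43)
    for o,z in(((39,29),46),((34,24),46),((39,29),30)): poly([[*(pc+a*o[0]*ex+b*o[1]*ey),z] for a,b in sg],(0,0,255))
    jd=np.degrees(np.arctan2(R[1,2],R[0,2])); ex,ey=frame(jd+90)
    for z in(p[2]-23.7,p[2]+31.3): poly([[*(p[:2]+a*30*ex+b*20*ey),z] for a,b in sg],(255,0,0))
    cv2.imwrite(f"pics/{n}{tag}o.png",I[y0*k:y1*k,x0*k:x1*k])
    print(s['clock'],p,jd,s['force'],s['width'],R[2,1:])
E
python3 look.py 5 594.1,120
```

```text
8.925 [595.017 120.371  83.441] 12.543341935116601 [ 0.997  0.842 -4.265] 39.253567088279155 [0.    0.001]
8.975 [594.915 120.367  83.259] 12.541440825310083 [-0.066  0.259 -4.409] 39.23410609478993 [0.    0.001]
```

View pics/side5o.png

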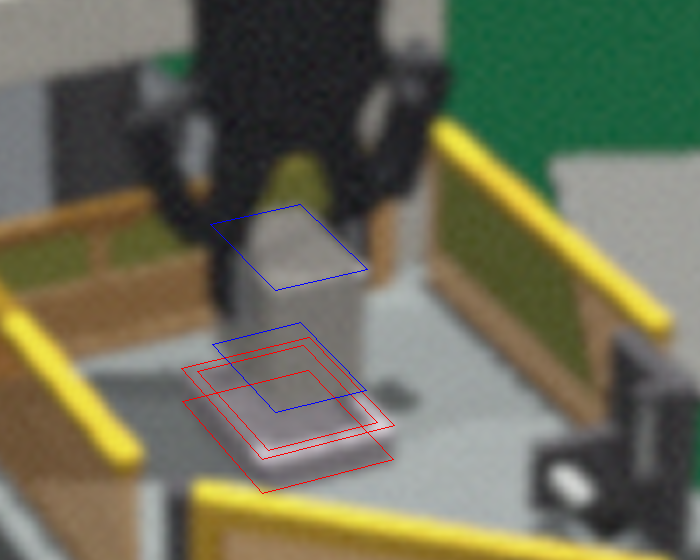

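View pics/side5r.png

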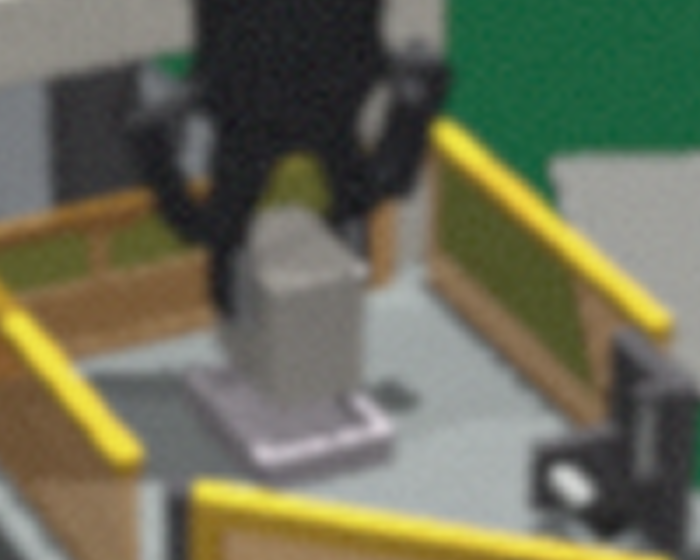

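View pics/top5o.png

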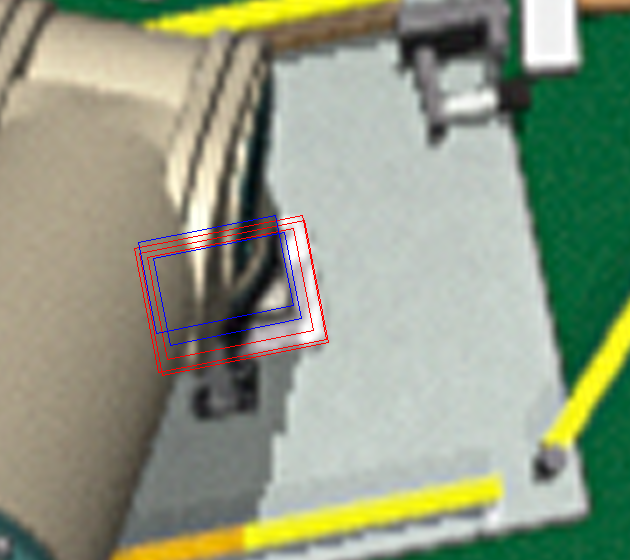

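```bash
python3 - <<'E'
import cv2,numpy as np
im=cv2.imread('pics/side5.png')[140:200,300:350]
I=cv2.resize(im,None,fx=12,fy=12,interpolation=cv2.INTER_CUBIC)
g=cv2.createCLAHE(4,(3,3)).apply(cv2.cvtColor(I,cv2.COLOR_BGR2GRAY)); 
cv2.imwrite('pics/e5.png',cv2.copyMakeBorder(g[:600],0,0,0,0,0))
E
```

```text
(no output)
```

View pics/e5.png

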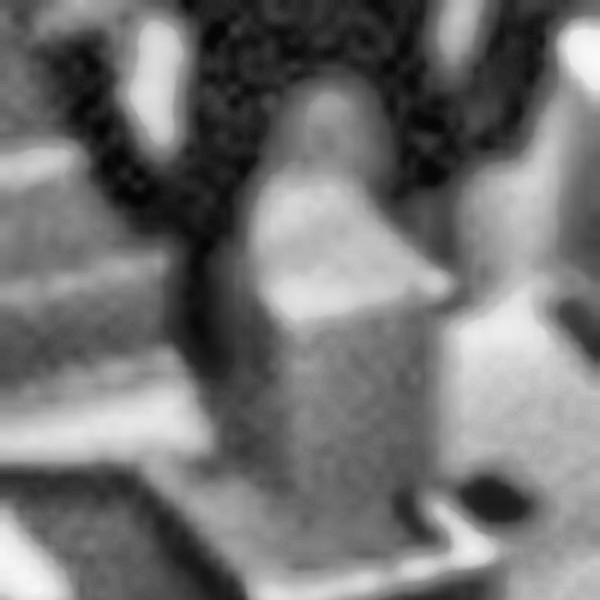

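```bash
python3 - <<'E'
from h import *
im=cv2.imread('pics/side0.png'); k=12
I=cv2.resize(im,None,fx=k,fy=k,interpolation=cv2.INTER_CUBIC)
y=np.radians(102.43); ex=np.array([np.cos(y),np.sin(y)]); ey=np.array([-ex[1],ex[0]]); pc=np.array([594.1,120])
for o,z in(((39,29),46),((34,24),46),((39,29),30)):
    q=((proj('side',[[*(pc+a*o[0]*ex+b*o[1]*ey),z] for a,b in((1,1),(1,-1),(-1,-1),(-1,1))])+.5)*k-.5).round().astype(np.int32); cv2.polylines(I,[q],True,(0,0,255),1)
cv2.imwrite('pics/p0.png',I[165*k:205*k,300*k:355*k])
im=cv2.imread('pics/top0.png'); I=cv2.resize(im,None,fx=k,fy=k,interpolation=cv2.INTER_CUBIC)
for o,z in(((39,29),46),((34,24),46),((34,24),36)):
    q=((proj('top',[[*(pc+a*o[0]*ex+b*o[1]*ey),z] for a,b in((1,1),(1,-1),(-1,-1),(-1,1))])+.5)*k-.5).round().astype(np.int32); cv2.polylines(I,[q],True,(0,0,255),1)
cv2.imwrite('pics/pt0.png',I[170*k:212*k,270*k:315*k])
E
```

```text
(no output)
```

View pics/p0.png

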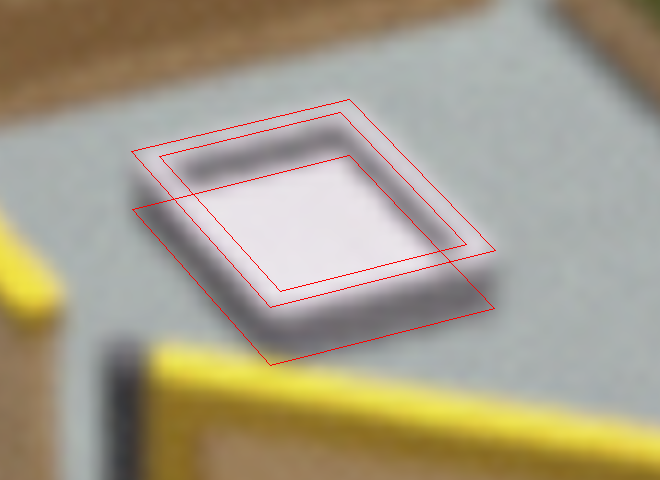

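View pics/pt0.png

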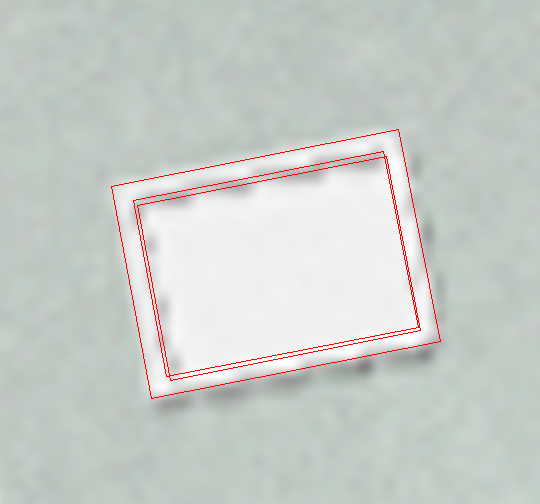

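servo_tool([
  {"dx":0,"dy":-0.0048,"dz":-0.0004,"wx":0,"wy":0,"wz":0,"fingers":1},
  {"dx":0.0065,"dy":0,"dz":0,"wx":0,"wy":0,"wz":0,"fingers":1},
  {"dx":0.0065,"dy":0,"dz":0,"wx":0,"wy":0,"wz":0,"fingers":1},
  {"dx":0,"dy":0,"dz":0,"wx":0,"wy":0,"wz":0,"fingers":1},
  {"dx":0,"dy":0,"dz":0,"wx":0,"wy":0,"wz":0,"fingers":1},
])

```text
clock: 9.6
eef_pos: [595.2, 116.6, 72.9]
tool_rot: [2.99, 1.571, -3.074]
force: [-0.3, -0.5, -5.5]
width: 39.1
```

```bash
sed -i 's/^for n in("side","top"):/for n in("side","top"):\n    kk=0/' look.py; python3 look.py 6 594.1,117.2; python3 - <<'E'
import cv2
im=cv2.imread('pics/side6.png')[145:200,300:355]
I=cv2.resize(im,None,fx=11,fy=11,interpolation=cv2.INTER_CUBIC)
cv2.imwrite('pics/e6.png',cv2.convertScaleAbs(I,alpha=1.6,beta=-20)[:600])
E
```

```text
9.65 [595.258 116.637  73.041] 12.533366274323715 [ 0.048  0.313 -4.224] 39.254418733897275 [-0.  0.]
9.7 [595.307 116.699  73.126] 12.536310780938413 [-0.068  0.505 -3.761] 39.05661588777854 [0. 0.]
```

View pics/e6.png

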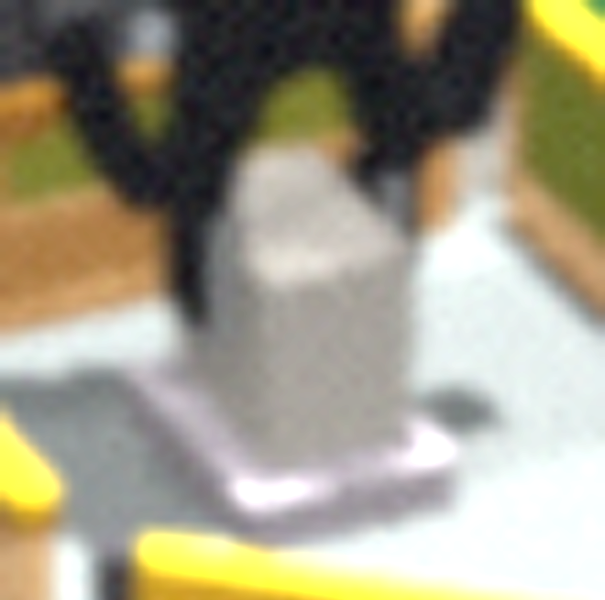

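View pics/side6o.png

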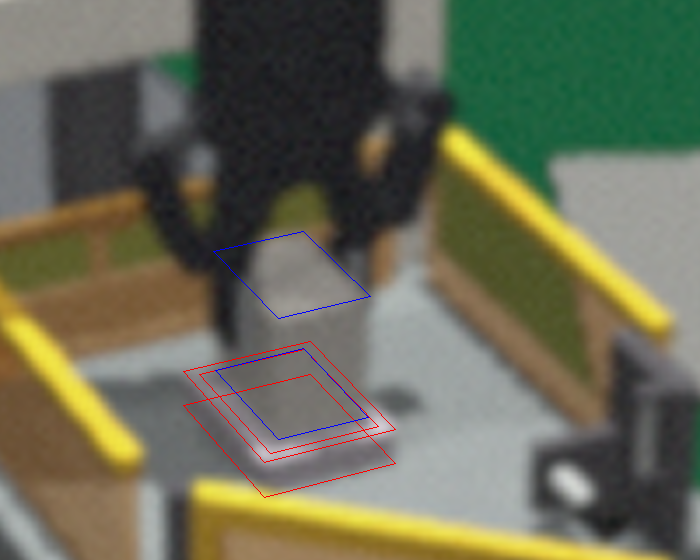

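View pics/top6o.png

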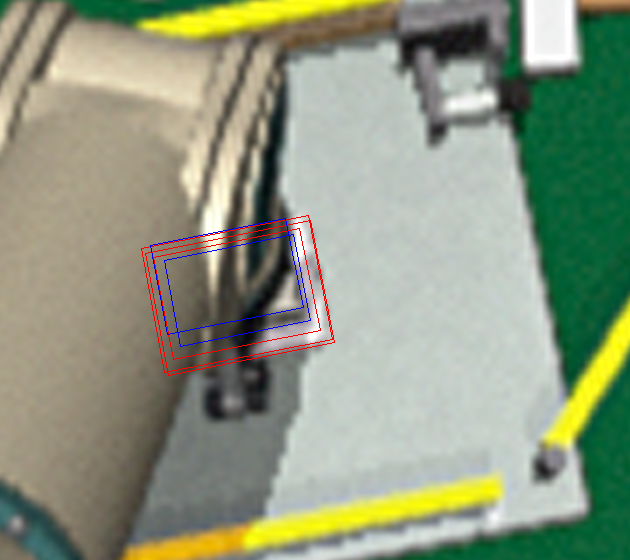

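servo_tool([
  {"dx":0.004,"dy":0.001,"dz":0,"wx":0,"wy":0,"wz":0,"fingers":1},
  {"dx":0.004,"dy":0,"dz":0,"wx":0,"wy":0,"wz":0,"fingers":1},
  {"dx":0,"dy":0,"dz":0,"wx":0,"wy":0,"wz":0,"fingers":1},
])

```text
clock: 10.07
eef_pos: [594.7, 117.3, 66.7]
tool_rot: [3.141, 1.57, -2.923]
force: [-0.4, -0.5, -4.0]
width: 39.2
```

servo_tool([
  {"dx":0.003,"dy":0,"dz":0,"wx":0,"wy":0,"wz":0,"fingers":1},
  {"dx":0.002,"dy":0,"dz":0,"wx":0,"wy":0,"wz":0,"fingers":1},
  {"dx":0,"dy":0,"dz":0,"wx":0,"wy":0,"wz":0,"fingers":1},
])

```text
clock: 10.45
eef_pos: [594.9, 117.3, 63.1]
tool_rot: [3.102, 1.571, -2.963]
force: [0.0, -0.1, -5.5]
width: 39.2
```

servo_tool([
  {"dx":0.0015,"dy":0,"dz":0,"wx":0,"wy":0,"wz":0,"fingers":1},
  {"dx":0,"dy":0,"dz":0,"wx":0,"wy":0,"wz":0,"fingers":1},
])

```text
clock: 10.7
eef_pos: [595.0, 117.4, 62.1]
tool_rot: [2.769, 1.571, 2.988]
force: [0.7, 1.3, -4.3]
width: 39.4
```

servo_tool([
  {"dx":0.0013,"dy":0,"dz":0,"wx":0,"wy":0,"wz":0,"fingers":1},
  {"dx":0,"dy":0,"dz":0,"wx":0,"wy":0,"wz":0,"fingers":1},
])

```text
clock: 10.95
eef_pos: [595.0, 117.4, 61.1]
tool_rot: [2.681, 1.571, 2.9]
force: [-0.1, 0.3, -4.4]
width: 39.3
```

servo_tool([
  {"dx":0.001,"dy":0,"dz":0,"wx":0,"wy":0,"wz":0,"fingers":1},
  {"dx":0,"dy":0,"dz":0,"wx":0,"wy":0,"wz":0,"fingers":1},
])

```text
clock: 11.2
eef_pos: [595.0, 117.4, 60.4]
tool_rot: [2.855, 1.571, 3.074]
force: [0.3, 0.4, -4.5]
width: 39.4
```

servo_tool([
  {"dx":0.0008,"dy":0,"dz":0,"wx":0,"wy":0,"wz":0,"fingers":1},
  {"dx":0,"dy":0,"dz":0,"wx":0,"wy":0,"wz":0,"fingers":1},
])

```text
clock: 11.45
eef_pos: [595.0, 117.3, 59.8]
tool_rot: [2.87, 1.571, 3.088]
force: [0.9, 0.5, -4.2]
width: 39.3
```

servo_tool([
  {"dx":0.0007,"dy":0,"dz":0,"wx":0,"wy":0,"wz":0,"fingers":1},
  {"dx":0,"dy":0,"dz":0,"wx":0,"wy":0,"wz":0,"fingers":1},
])

```text
clock: 11.7
eef_pos: [595.0, 117.4, 59.7]
tool_rot: [1.254, 1.571, 1.473]
force: [-1.9, 0.2, 1.5]
width: 38.9
```

servo_tool([
  {"dx":0,"dy":0,"dz":0,"wx":0,"wy":0,"wz":0,"fingers":0.4},
  {"dx":0,"dy":0,"dz":0,"wx":0,"wy":0,"wz":0,"fingers":0},
  {"dx":0,"dy":0,"dz":0,"wx":0,"wy":0,"wz":0,"fingers":0},
  {"dx":0,"dy":0,"dz":0,"wx":0,"wy":0,"wz":0,"fingers":0},
])

```text
clock: 12.2
eef_pos: [595.2, 117.4, 59.4]
tool_rot: [-0.018, 1.571, 0.201]
force: [0.8, 0.3, 0.1]
width: 85.5
```

servo_tool([
  {"dx":-0.02,"dy":0,"dz":0,"wx":0,"wy":0,"wz":0,"fingers":0},
  {"dx":-0.05,"dy":0,"dz":0,"wx":0,"wy":0,"wz":0,"fingers":0},
  {"dx":-0.07,"dy":0,"dz":0,"wx":0,"wy":0,"wz":0,"fingers":0},
  {"dx":-0.07,"dy":0,"dz":0,"wx":0,"wy":0,"wz":0,"fingers":0},
  {"dx":-0.04,"dy":0,"dz":0,"wx":0,"wy":0,"wz":0,"fingers":0},
])

```text
clock: 12.82
eef_pos: [596.2, 117.1, 251.0]
tool_rot: [-0.013, 1.566, 0.205]
force: [0.0, -0.5, -0.6]
width: 85.4
```

```bash
python3 look.py 7 594.1,117.2; python3 - <<'E'
from h import *
s=ctrl.read_state(); print(s['qpos'])
plan((600,-190,240),12.43)
E
```

```text
12.875 [597.949 117.235 254.202] 12.509571550735782 [ 1.023 -0.429  3.537] 85.59621818144558 [0.   0.01]
12.925 [597.503 117.217 251.942] 12.517357482378793 [0.029 0.053 0.466] 85.367496893391 [-0.     0.009]
[-0.542  0.585  0.494  1.631 -0.318  0.997  0.273]
5 rows
{'dx': 0.003, 'dy': -0.0801, 'dz': -0.0171, 'wx': 0.0029, 'wy': 0.0166, 'wz': 0.0}
{'dx': 0.0031, 'dy': -0.0801, 'dz': -0.0171, 'wx': 0.0029, 'wy': 0.0166, 'wz': 0.0}
{'dx': 0.0031, 'dy': -0.0801, 'dz': -0.0171, 'wx': 0.0029, 'wy': 0.0166, 'wz': 0.0}
{'dx': 0.0031, 'dy': -0.0801, 'dz': -0.017, 'wx': 0.0029, 'wy': 0.0166, 'wz': 0.0}
{'dx': 0.0032, 'dy': -0.0801, 'dz': -0.017, 'wx': 0.0029, 'wy': 0.0166, 'wz': 0.0}
```

View pics/side7r.png

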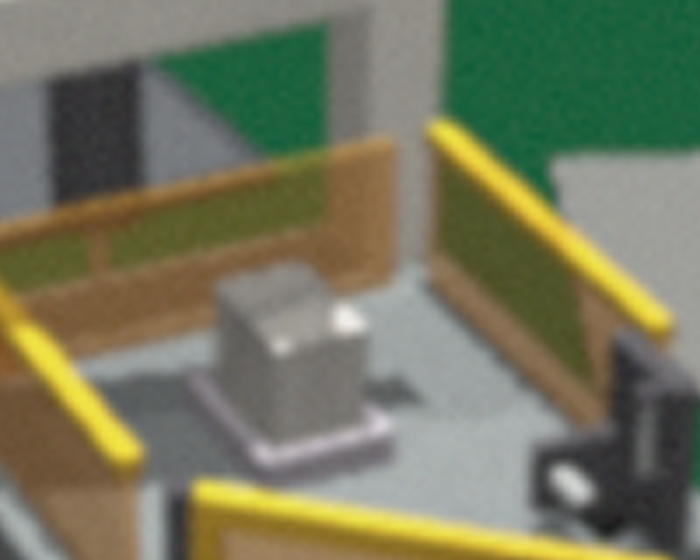

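```bash
python3 - <<'E'
from h import *
t=cv2.imread('pics/top0.png').astype(int); B,G,R=[t[:,:,i] for i in range(3)]
yel=(R>150)&(G>130)&(B<110); yel[:, :335]=0; yel[:, 380:]=0; yel[:155]=0;yel[220:]=0
n,l,st,_=cv2.connectedComponentsWithStats(yel.astype(np.uint8),connectivity=8); i=1+np.argmax(st[1:,4]); ys,xs=np.nonzero(l==i)
w=np.array([atz('top',(x,y),104)[:2] for x,y in zip(xs,ys)])
c=w.mean(0); ev,V=np.linalg.eigh(np.cov((w-c).T)); d=V[:,1]; d=d*np.sign(d[0])
u=(w-c)@d; print('centre',c,'dir',d,np.degrees(np.arctan2(d[1],d[0])),'ends',c+d*u.min(),c+d*u.max(),'len',np.ptp(u),np.sqrt(12*ev))
y=np.radians(102.43); ex=np.array([np.cos(y),np.sin(y)]); ey=np.array([-ex[1],ex[0]])
th=np.arctan2(-d@ex,-d@ey); print('theta',th)
# hinge post from top at zoom (442,323)/4+(228,135)
for z in(104,110): print('post',atz('top',(442/4+228,323/4+135),z)[:2])
print('bed front edge mid?', atz('top',(458/4+228,350/4+135),30))
print('mark pad', [atz('top',(367.2,176.8),80)],[atz('side',(369.6,214.3),80)],'hinge',atz('top',(337.1,212.2),80),atz('side',(308.7,203.2),80),'bolt',atz('top',(368.4,163.5),84),atz('side',(388.4,212.8),84))
E
```

```text
centre [606.997 -76.164] dir [ 0.861 -0.509] -30.594216626150732 ends [523.798 -26.972] [ 681.33  -120.114] len 183.00723319371752 [ 11.498 184.009]
theta 0.7509142382176166
post [516.832 -26.399]
post [516.542 -26.202]
bed front edge mid? [498.992 -42.047  30.   ]
mark pad [array([ 640.881, -114.115,   80.   ])] [array([ 650.859, -113.339,   80.   ])] hinge [528.865 -22.676  80.   ] [515.629 -30.998  80.   ] bolt [ 681.96 -116.89   84.  ] [ 695.538 -123.129   84.   ]
```

```bash
cat > gate.py <<'E'
from h import *
YAW=np.radians(102.43); ex=np.array([np.cos(YAW),np.sin(YAW)]); ey=np.array([-ex[1],ex[0]])
H=np.array([518.5,-30.]); Z=72
def fr(th): return -np.cos(th)*ey-np.sin(th)*ex, np.cos(th)*ex-np.sin(th)*ey
def tcp(th,back=20.,r=145): f,g=fr(th); return np.array([*(H+r*f-back*g),Z])
def head(th): f,_=fr(th); return np.degrees(np.arctan2(f[1],f[0]))
E
python3 - <<'E'
from gate import *
print(tcp(.75,80),head(.75),tcp(0),head(0))
p=tcp(.75,80); p[2]=200; c=plan(p,head(.75),n=9); p[2]=Z; plan(p,cur=c,n=4)
E
```

```text
[ 602.729 -172.585   72.   ] -30.541834634811746 [664.406 -18.32   72.   ] 12.43
9 rows
{'dx': 0.0076, 'dy': -0.0421, 'dz': -0.0086, 'wx': 0.7974, 'wy': 0.0088, 'wz': -0.0034}
{'dx': 0.0076, 'dy': -0.0426, 'dz': -0.0051, 'wx': 0.7974, 'wy': 0.0088, 'wz': -0.0034}
{'dx': 0.0077, 'dy': -0.0429, 'dz': -0.0015, 'wx': 0.7974, 'wy': 0.0088, 'wz': -0.0034}
{'dx': 0.0077, 'dy': -0.0429, 'dz': 0.0021, 'wx': 0.7974, 'wy': 0.0088, 'wz': -0.0034}
{'dx': 0.0077, 'dy': -0.0426, 'dz': 0.0057, 'wx': 0.7974, 'wy': 0.0088, 'wz': -0.0034}
{'dx': 0.0077, 'dy': -0.0419, 'dz': 0.0092, 'wx': 0.7974, 'wy': 0.0088, 'wz': -0.0034}
{'dx': 0.0077, 'dy': -0.041, 'dz': 0.0127, 'wx': 0.7974, 'wy': 0.0088, 'wz': -0.0034}
{'dx': 0.0077, 'dy': -0.0398, 'dz': 0.0161, 'wx': 0.7974, 'wy': 0.0088, 'wz': -0.0034}
{'dx': 0.0077, 'dy': -0.0383, 'dz': 0.0193, 'wx': 0.7974, 'wy': 0.0088, 'wz': -0.0034}
4 rows
{'dx': 0.0427, 'dy': 0.0, 'dz': 0.0, 'wx': 0.0, 'wy': 0.0, 'wz': 0.0}
{'dx': 0.0427, 'dy': 0.0, 'dz': 0.0, 'wx': 0.0, 'wy': 0.0, 'wz': 0.0}
{'dx': 0.0427, 'dy': 0.0, 'dz': 0.0, 'wx': 0.0, 'wy': 0.0, 'wz': 0.0}
{'dx': 0.0427, 'dy': 0.0, 'dz': 0.0, 'wx': 0.0, 'wy': 0.0, 'wz': 0.0}
```

servo_tool([
  {"dx":0,"dy":-0.042,"dz":-0.0086,"wx":0.8,"wy":0,"wz":0,"fingers":0},
  {"dx":0,"dy":-0.0425,"dz":-0.005,"wx":0.8,"wy":0,"wz":0,"fingers":0},
  {"dx":0.01,"dy":-0.043,"dz":-0.0015,"wx":0.8,"wy":0,"wz":0,"fingers":0.5},
  {"dx":0.01,"dy":-0.043,"dz":0.002,"wx":0.8,"wy":0,"wz":0,"fingers":1},
  {"dx":0.01,"dy":-0.0425,"dz":0.0057,"wx":0.8,"wy":0,"wz":0,"fingers":1},
])

```text
clock: 13.55
eef_pos: [596.4, -46.4, 223.3]
tool_rot: [-2.557, 1.569, -2.763]
force: [0.5, -1.3, -0.9]
width: 32.0
```

servo_tool([
  {"dx":0.01,"dy":-0.042,"dz":0.009,"wx":0.8,"wy":0,"wz":0,"fingers":1},
  {"dx":0.01,"dy":-0.041,"dz":0.0127,"wx":0.8,"wy":0,"wz":0,"fingers":1},
  {"dx":0.01,"dy":-0.04,"dz":0.016,"wx":0.8,"wy":0,"wz":0,"fingers":1},
  {"dx":0.01,"dy":-0.038,"dz":0.0193,"wx":0.8,"wy":0,"wz":0,"fingers":1},
  {"dx":0,"dy":0,"dz":0,"wx":0,"wy":0,"wz":0,"fingers":1},
])

```text
clock: 14.18
eef_pos: [596.9, -177.4, 193.2]
tool_rot: [-1.9, 1.566, -2.444]
force: [0.1, -0.0, -0.8]
width: -0.2
```

```bash
python3 - <<'E'
from gate import *
s=ctrl.read_state(); print(s['clock'],s['eef_pos'],s['qpos'])
plan(tcp(.75,60),head(.75),n=4)
E
```

```text
14.175 [ 596.923 -177.409  193.189] [-0.133  0.715  0.647  1.648 -0.501  0.953  0.149]
4 rows
{'dx': 0.0404, 'dy': 0.0092, 'dz': 0.0008, 'wx': -0.0257, 'wy': -0.0034, 'wz': 0.0099}
{'dx': 0.0404, 'dy': 0.0092, 'dz': 0.0008, 'wx': -0.0257, 'wy': -0.0034, 'wz': 0.0099}
{'dx': 0.0404, 'dy': 0.0091, 'dz': 0.0008, 'wx': -0.0257, 'wy': -0.0034, 'wz': 0.0099}
{'dx': 0.0404, 'dy': 0.0091, 'dz': 0.0008, 'wx': -0.0257, 'wy': -0.0034, 'wz': 0.0099}
```

servo_tool([
  {"dx":0.04,"dy":0.009,"dz":0.0008,"wx":-0.025,"wy":0,"wz":0,"fingers":1},
  {"dx":0.04,"dy":0.009,"dz":0.0008,"wx":-0.025,"wy":0,"wz":0,"fingers":1},
  {"dx":0.04,"dy":0.009,"dz":0.0008,"wx":-0.025,"wy":0,"wz":0,"fingers":1},
  {"dx":0.04,"dy":0.009,"dz":0.0008,"wx":-0.025,"wy":0,"wz":0,"fingers":1},
  {"dx":0,"dy":0,"dz":0,"wx":0,"wy":0,"wz":0,"fingers":1},
])

```text
clock: 14.8
eef_pos: [613.1, -148.6, 71.8]
tool_rot: [-2.973, 1.565, 2.786]
force: [0.1, 0.1, -0.9]
width: -0.6
```

servo_tool([
  {"dx":0,"dy":0,"dz":0,"wx":0,"wy":0,"wz":0,"fingers":1},
])

```text
clock: 14.92
eef_pos: [615.3, -150.9, 75.2]
tool_rot: [-0.464, 1.57, -0.99]
force: [0.7, 0.1, 0.5]
width: 0.0
```

```bash
cat > glook.py <<'E'
from gate import *
import sys
tag=sys.argv[1]; th=float(sys.argv[2])
for n in("side","top"):
    im=ctrl.get_image(n)[:,:,::-1]; cv2.imwrite(f"pics/{n}{tag}.png",im)
    s=ctrl.read_state(); p=s['eef_pos']; k=5; x0,y0,x1,y1={'top':(290,130,420,240),'side':(280,140,420,240)}[n]
    I=cv2.resize(im,None,fx=k,fy=k,interpolation=cv2.INTER_CUBIC)
    f,g=fr(th)
    for r0,r1,b,z0,z1 in((120,170,9,60,100),(0,175,5,34,104)):
        P=[[*(H+r*f-b*g),z] for r,z in((r0,z0),(r1,z0),(r1,z1),(r0,z1))]
        q=((proj(n,P)+.5)*k-.5).round().astype(np.int32); cv2.polylines(I,[q],True,(0,0,255),1)
    q=((proj(n,p)[0]+.5)*k-.5).round().astype(int); cv2.circle(I,tuple(int(v) for v in q),4,(255,0,255),1)
    cv2.imwrite(f"pics/{n}{tag}g.png",I[y0*k:y1*k,x0*k:x1*k])
R=rot(); print(s['clock'],p,np.degrees(np.arctan2(R[1,2],R[0,2])),s['force'],s['width'])
E
python3 glook.py 8 .75
```

```text
15.025 [ 615.829 -151.088   75.813] -30.10603859313668 [-0.519 -0.306  0.214] -0.35563860597292457
```

View pics/side8g.png

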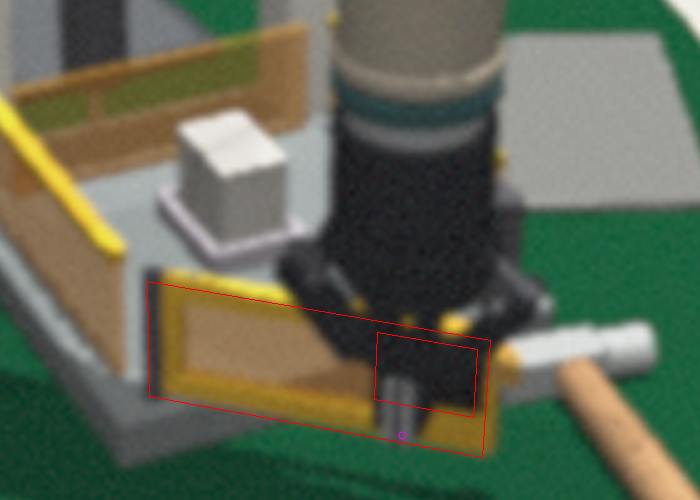

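View pics/top8g.png

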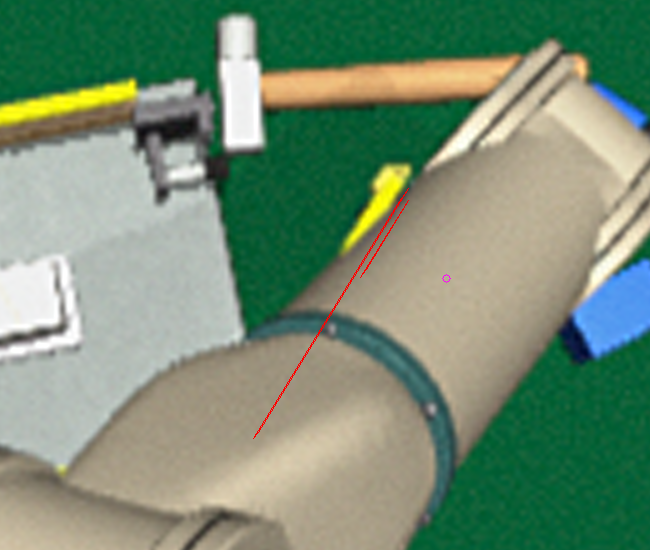

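```bash
python3 - <<'E'
from gate import *
import gate
a=np.array(ray('top',(324,151)));b=np.array(ray('side',(376.7,173.7))); print('tower',tri((376.7,173.7),(324,150.5)))
gate.Z=75
c=plan(tcp(.75,22),head(.75),n=3)
for th in (.65,.55,.45,.35,.25): c=plan(tcp(th,20),head(th),n=3,cur=c)
E
```

```text
tower (array([712.679,  21.837, 110.486]), [np.float64(1.7), np.float64(1.7)])
3 rows
{'dx': 0.0004, 'dy': 0.0146, 'dz': -0.0, 'wx': 0.0242, 'wy': 0.0069, 'wz': -0.0005}
{'dx': 0.0004, 'dy': 0.0146, 'dz': -0.0001, 'wx': 0.0242, 'wy': 0.0069, 'wz': -0.0005}
{'dx': 0.0004, 'dy': 0.0146, 'dz': -0.0001, 'wx': 0.0242, 'wy': 0.0069, 'wz': -0.0005}
3 rows
{'dx': 0.0, 'dy': 0.0074, 'dz': 0.0006, 'wx': -0.3183, 'wy': 0.0, 'wz': 0.0}
{'dx': 0.0, 'dy': 0.0073, 'dz': 0.0008, 'wx': -0.3183, 'wy': 0.0, 'wz': 0.0}
{'dx': 0.0, 'dy': 0.0073, 'dz': 0.0011, 'wx': -0.3183, 'wy': 0.0, 'wz': 0.0}
3 rows
{'dx': 0.0, 'dy': 0.0065, 'dz': 0.0006, 'wx': -0.3183, 'wy': 0.0, 'wz': 0.0}
{'dx': 0.0, 'dy': 0.0065, 'dz': 0.0008, 'wx': -0.3183, 'wy': 0.0, 'wz': 0.0}
{'dx': 0.0, 'dy': 0.0064, 'dz': 0.001, 'wx': -0.3183, 'wy': 0.0, 'wz': 0.0}
3 rows
{'dx': 0.0, 'dy': 0.0065, 'dz': 0.0006, 'wx': -0.3183, 'wy': 0.0, 'wz': 0.0}
{'dx': 0.0, 'dy': 0.0065, 'dz': 0.0008, 'wx': -0.3183, 'wy': 0.0, 'wz': 0.0}
{'dx': 0.0, 'dy': 0.0064, 'dz': 0.001, 'wx': -0.3183, 'wy': 0.0, 'wz': 0.0}
3 rows
{'dx': 0.0, 'dy': 0.0065, 'dz': 0.0006, 'wx': -0.3183, 'wy': 0.0, 'wz': 0.0}
{'dx': 0.0, 'dy': 0.0065, 'dz': 0.0008, 'wx': -0.3183, 'wy': 0.0, 'wz': 0.0}
{'dx': 0.0, 'dy': 0.0064, 'dz': 0.001, 'wx': -0.3183, 'wy': 0.0, 'wz': 0.0}
3 rows
{'dx': 0.0, 'dy': 0.0065, 'dz': 0.0006, 'wx': -0.3183, 'wy': 0.0, 'wz': 0.0}
{'dx': 0.0, 'dy': 0.0065, 'dz': 0.0008, 'wx': -0.3183, 'wy': 0.0, 'wz': 0.0}
{'dx': 0.0, 'dy': 0.0064, 'dz': 0.001, 'wx': -0.3183, 'wy': 0.0, 'wz': 0.0}
```

servo_tool([
  {"dx":0.0005,"dy":0.014,"dz":0,"wx":0,"wy":0,"wz":0,"fingers":1},
  {"dx":0.0005,"dy":0.012,"dz":0,"wx":0,"wy":0,"wz":0,"fingers":1},
  {"dx":0,"dy":0.009,"dz":0,"wx":0,"wy":0,"wz":0,"fingers":1},
  {"dx":0,"dy":0.0065,"dz":0,"wx":0,"wy":0,"wz":0,"fingers":1},
  {"dx":0,"dy":0.007,"dz":0.0008,"wx":-0.3,"wy":0,"wz":0,"fingers":1},
])

```text
clock: 15.65
eef_pos: [634.1, -118.8, 73.5]
tool_rot: [-1.958, 1.57, -2.45]
force: [-0.1, 0.6, 0.5]
width: -0.1
```

servo_tool([
  {"dx":0,"dy":0.007,"dz":0.0008,"wx":-0.32,"wy":0,"wz":0,"fingers":1},
  {"dx":0,"dy":0.007,"dz":0.001,"wx":-0.32,"wy":0,"wz":0,"fingers":1},
  {"dx":0,"dy":0.0065,"dz":0.0006,"wx":-0.32,"wy":0,"wz":0,"fingers":1},
  {"dx":0,"dy":0.0065,"dz":0.0008,"wx":-0.32,"wy":0,"wz":0,"fingers":1},
  {"dx":0,"dy":0.0065,"dz":0.001,"wx":-0.32,"wy":0,"wz":0,"fingers":1},
])

```text
clock: 16.27
eef_pos: [647.6, -97.3, 73.7]
tool_rot: [-0.025, 1.57, -0.349]
force: [-0.4, -0.9, 0.2]
width: -0.4
```

servo_tool([
  {"dx":0,"dy":0.0065,"dz":0.0006,"wx":-0.32,"wy":0,"wz":0,"fingers":1},
  {"dx":0,"dy":0.0065,"dz":0.0008,"wx":-0.32,"wy":0,"wz":0,"fingers":1},
  {"dx":0,"dy":0.0065,"dz":0.001,"wx":-0.32,"wy":0,"wz":0,"fingers":1},
  {"dx":0,"dy":0.0065,"dz":0.0008,"wx":-0.32,"wy":0,"wz":0,"fingers":1},
  {"dx":0,"dy":0,"dz":0,"wx":0,"wy":0,"wz":0,"fingers":1},
])

```text
clock: 16.9
eef_pos: [654.9, -78.2, 73.4]
tool_rot: [2.114, 1.57, 1.923]
force: [0.1, -0.6, -0.5]
width: -0.4
```

```bash
python3 glook.py 9 .42; python3 - <<'E'
from gate import *
import gate
p=ctrl.read_state()['eef_pos'][:2]
for th in(.45,.4,.35): f,g=fr(th); print(th,(p-H)@f,-(p-H)@g, head(th))
E
```

```text
17.0 [654.649 -78.973  73.405] -10.977849635849937 [ 0.185  0.848 -0.094] -0.25026243153244876
0.45 143.7785149294505 16.204738120234538 -13.353100780887047
0.4 142.78892987549202 23.370417152362243 -10.48831180523293
0.35 141.44244685988195 30.47768231268701 -7.623522829578814
```

View pics/side9g.png

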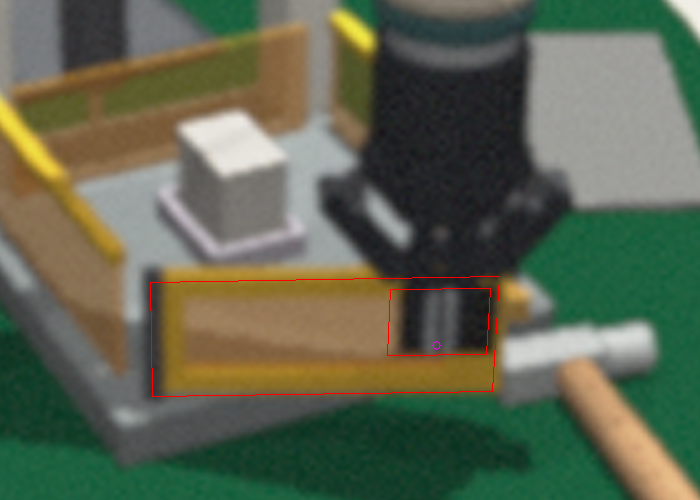

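View pics/top9g.png

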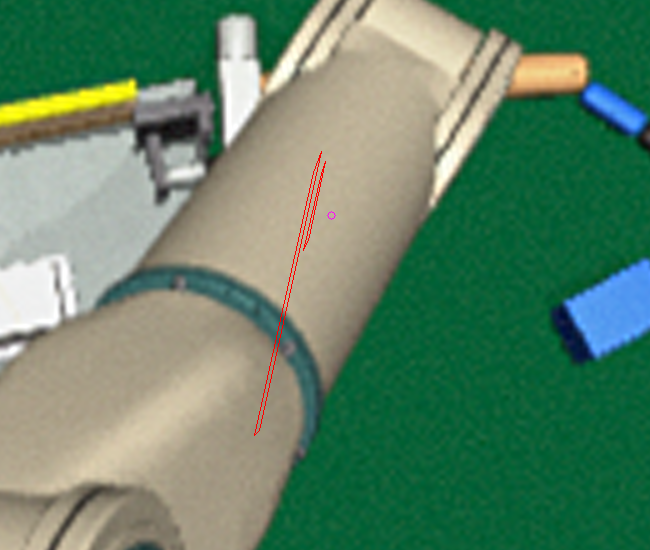

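```bash
sed -i 's/^H=.*/H=np.array([522.,-31.]); Z=74/' gate.py; python3 - <<'E'
from gate import *
p=ctrl.read_state()['eef_pos'][:2]
for th in(.45,.4,.35): f,g=fr(th); print(th,(p-H)@f,-(p-H)@g, head(th))
c=None
for th in (.35,.27,.2): c=plan(tcp(th,20,144),head(th),n=3,cur=c)
for th in (.15,.1,.05,0,-.05): c=plan(tcp(th,20,144),head(th),n=7,cur=c)
E
```

```text
0.45 140.14218499510733 16.040103346873718 -13.353100780887047
0.4 139.16537271589038 23.02424738028548 -10.48831180523293
0.35 137.8407194808088 29.95084278604277 -7.623522829578814
3 rows
{'dx': -0.0003, 'dy': 0.0046, 'dz': 0.0025, 'wx': -0.1864, 'wy': -0.0024, 'wz': -0.0013}
{'dx': -0.0003, 'dy': 0.0045, 'dz': 0.0026, 'wx': -0.1864, 'wy': -0.0024, 'wz': -0.0013}
{'dx': -0.0003, 'dy': 0.0045, 'dz': 0.0027, 'wx': -0.1864, 'wy': -0.0024, 'wz': -0.0013}
3 rows
{'dx': 0.0, 'dy': 0.0051, 'dz': 0.0005, 'wx': -0.2546, 'wy': 0.0, 'wz': 0.0}
{'dx': 0.0, 'dy': 0.0051, 'dz': 0.0006, 'wx': -0.2546, 'wy': 0.0, 'wz': 0.0}
{'dx': 0.0, 'dy': 0.0051, 'dz': 0.0008, 'wx': -0.2546, 'wy': 0.0, 'wz': 0.0}
3 rows
{'dx': 0.0, 'dy': 0.0045, 'dz': 0.0005, 'wx': -0.2228, 'wy': 0.0, 'wz': 0.0}
{'dx': 0.0, 'dy': 0.0045, 'dz': 0.0006, 'wx': -0.2228, 'wy': 0.0, 'wz': 0.0}
{'dx': 0.0, 'dy': 0.0045, 'dz': 0.0007, 'wx': -0.2228, 'wy': 0.0, 'wz': 0.0}
7 rows
{'dx': 0.0, 'dy': 0.0014, 'dz': 0.0002, 'wx': -0.0682, 'wy': 0.0, 'wz': 0.0}
{'dx': 0.0, 'dy': 0.0014, 'dz': 0.0002, 'wx': -0.0682, 'wy': 0.0, 'wz': 0.0}
{'dx':
[... 1862 characters left out ...]

{'dx': 0.0, 'dy': 0.0014, 'dz': 0.0002, 'wx': -0.0682, 'wy': 0.0, 'wz': 0.0}
{'dx': 0.0, 'dy': 0.0014, 'dz': 0.0002, 'wx': -0.0682, 'wy': 0.0, 'wz': 0.0}
7 rows
{'dx': 0.0, 'dy': 0.0014, 'dz': 0.0002, 'wx': -0.0682, 'wy': 0.0, 'wz': 0.0}
{'dx': 0.0, 'dy': 0.0014, 'dz': 0.0002, 'wx': -0.0682, 'wy': 0.0, 'wz': 0.0}
{'dx': 0.0, 'dy': 0.0014, 'dz': 0.0002, 'wx': -0.0682, 'wy': 0.0, 'wz': 0.0}
{'dx': 0.0, 'dy': 0.0014, 'dz': 0.0002, 'wx': -0.0682, 'wy': 0.0, 'wz': 0.0}
{'dx': 0.0, 'dy': 0.0014, 'dz': 0.0002, 'wx': -0.0682, 'wy': 0.0, 'wz': 0.0}
{'dx': 0.0, 'dy': 0.0014, 'dz': 0.0002, 'wx': -0.0682, 'wy': 0.0, 'wz': 0.0}
{'dx': 0.0, 'dy': 0.0014, 'dz': 0.0002, 'wx': -0.0682, 'wy': 0.0, 'wz': 0.0}
```

servo_tool([
  {"dx":0,"dy":0.0046,"dz":0.0025,"wx":-0.19,"wy":0,"wz":0,"fingers":1},
  {"dx":0,"dy":0.0046,"dz":0.0025,"wx":-0.19,"wy":0,"wz":0,"fingers":1},
  {"dx":0,"dy":0.0046,"dz":0.0025,"wx":-0.19,"wy":0,"wz":0,"fingers":1},
  {"dx":0,"dy":0.005,"dz":0.0006,"wx":-0.25,"wy":0,"wz":0,"fingers":1},
  {"dx":0,"dy":0.005,"dz":0.0006,"wx":-0.25,"wy":0,"wz":0,"fingers":1},
])

```text
clock: 17.62
eef_pos: [664.4, -62.6, 73.6]
tool_rot: [-0.212, 1.57, -0.29]
force: [0.5, -0.4, 0.3]
width: 0.3
```

servo_tool([
  {"dx":0,"dy":0.004,"dz":0.0006,"wx":-0.25,"wy":0,"wz":0,"fingers":1},
  {"dx":0,"dy":0.003,"dz":0.0005,"wx":-0.2,"wy":0,"wz":0,"fingers":1},
  {"dx":0,"dy":0.003,"dz":0.0005,"wx":-0.2,"wy":0,"wz":0,"fingers":1},
  {"dx":0,"dy":0,"dz":0,"wx":0,"wy":0,"wz":0,"fingers":1},
])

```text
clock: 18.12
eef_pos: [665.6, -54.9, 73.6]
tool_rot: [1.964, 1.57, 1.952]
force: [0.8, -0.2, 1.1]
width: 0.2
```

```bash
python3 glook.py 10 .25; python3 - <<'E'
from gate import *
p=ctrl.read_state()['eef_pos'][:2]
for th in(.3,.25,.2): f,g=fr(th); print(th,(p-H)@f,-(p-H)@g, head(th))
E
```

```text
18.225 [665.46  -55.155  73.515] -0.667072025939148 [0.095 0.309 0.646] 0.11963165657465717
0.3 144.96970398802756 12.169960452880538 -4.758733853924696
0.25 144.18028509393173 19.400216546048636 -1.893944878270582
0.2 143.030490574742 26.58198220128908 0.9708440973835331
```

View pics/side10g.png

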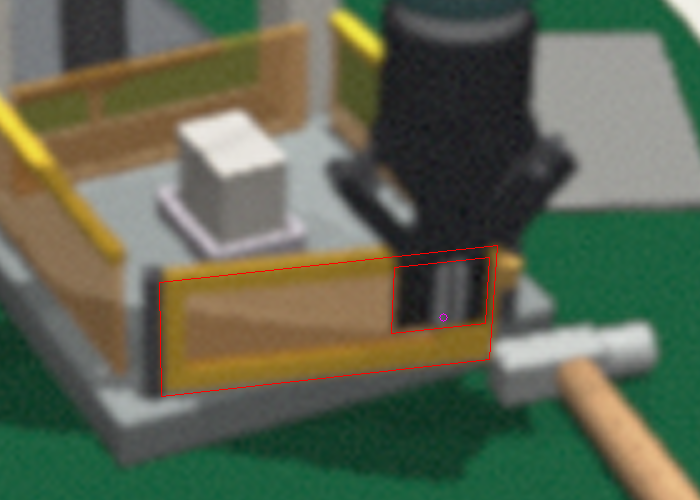

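servo_tool([
  {"dx":0,"dy":0.002,"dz":0.0003,"wx":-0.1,"wy":0,"wz":0,"fingers":1},
  {"dx":0,"dy":0.002,"dz":0.0003,"wx":-0.1,"wy":0,"wz":0,"fingers":1},
  {"dx":0,"dy":0.002,"dz":0.0003,"wx":-0.1,"wy":0,"wz":0,"fingers":1},
  {"dx":0,"dy":0.002,"dz":0.0003,"wx":-0.1,"wy":0,"wz":0,"fingers":1},
  {"dx":0,"dy":0.002,"dz":0.0003,"wx":-0.1,"wy":0,"wz":0,"fingers":1},
])

```text
clock: 18.85
eef_pos: [666.7, -47.8, 73.5]
tool_rot: [-3.097, 1.571, -3.055]
force: [-0.2, -1.3, -0.2]
width: 0.1
```

servo_tool([
  {"dx":0,"dy":0.0015,"dz":0.0002,"wx":-0.07,"wy":0,"wz":0,"fingers":1},
  {"dx":0,"dy":0.0015,"dz":0.0002,"wx":-0.07,"wy":0,"wz":0,"fingers":1},
  {"dx":0,"dy":0.0015,"dz":0.0002,"wx":-0.07,"wy":0,"wz":0,"fingers":1},
])

```text
clock: 19.23
eef_pos: [667.1, -44.4, 73.6]
tool_rot: [-0.453, 1.571, -0.39]
force: [0.0, -0.2, -0.2]
width: 0.1
```

servo_tool([
  {"dx":0,"dy":0.0015,"dz":0.0002,"wx":-0.07,"wy":0,"wz":0,"fingers":1},
  {"dx":0,"dy":0.0015,"dz":0.0002,"wx":-0.07,"wy":0,"wz":0,"fingers":1},
  {"dx":0,"dy":0.0015,"dz":0.0002,"wx":-0.07,"wy":0,"wz":0,"fingers":1},
])

```text
clock: 19.6
eef_pos: [667.4, -41.2, 73.6]
tool_rot: [-0.811, 1.57, -0.726]
force: [0.2, -1.2, -0.8]
width: -0.2
```

servo_tool([
  {"dx":0,"dy":0.0014,"dz":0.0002,"wx":-0.07,"wy":0,"wz":0,"fingers":1},
  {"dx":0,"dy":0.0014,"dz":0.0002,"wx":-0.07,"wy":0,"wz":0,"fingers":1},
])

```text
clock: 19.85
eef_pos: [667.5, -39.1, 73.6]
tool_rot: [-0.749, 1.57, -0.649]
force: [0.3, -1.3, -0.9]
width: 0.1
```

servo_tool([
  {"dx":0,"dy":0.0014,"dz":0.0002,"wx":-0.07,"wy":0,"wz":0,"fingers":1},
  {"dx":0,"dy":0.0014,"dz":0.0002,"wx":-0.07,"wy":0,"wz":0,"fingers":1},
])

```text
clock: 20.1
eef_pos: [667.6, -37.0, 73.6]
tool_rot: [-0.73, 1.57, -0.616]
force: [1.0, -1.7, -0.3]
width: -0.0
```

servo_tool([
  {"dx":0,"dy":0.0014,"dz":0.0002,"wx":-0.07,"wy":0,"wz":0,"fingers":1},
  {"dx":0,"dy":0.0014,"dz":0.0002,"wx":-0.07,"wy":0,"wz":0,"fingers":1},
])

```text
clock: 20.35
eef_pos: [667.7, -34.9, 73.7]
tool_rot: [-0.687, 1.57, -0.558]
force: [1.1, -1.9, -1.1]
width: -0.2
```

servo_tool([
  {"dx":0,"dy":0.0014,"dz":0.0002,"wx":-0.07,"wy":0,"wz":0,"fingers":1},
  {"dx":0,"dy":0.0014,"dz":0.0001,"wx":-0.07,"wy":0,"wz":0,"fingers":1},
])

```text
clock: 20.6
eef_pos: [667.8, -33.9, 73.7]
tool_rot: [-1.204, 1.569, -1.061]
force: [2.6, -4.2, -1.4]
width: 0.4
```

servo_tool([
  {"dx":0,"dy":0.0014,"dz":0.0001,"wx":-0.07,"wy":0,"wz":0,"fingers":1},
  {"dx":0,"dy":0.0014,"dz":0.0001,"wx":-0.07,"wy":0,"wz":0,"fingers":1},
])

```text
clock: 20.85
eef_pos: [667.9, -32.1, 73.7]
tool_rot: [-1.096, 1.568, -0.939]
force: [2.7, -5.4, -1.3]
width: 0.2
```

servo_tool([
  {"dx":0,"dy":0.0014,"dz":0.0001,"wx":-0.07,"wy":0,"wz":0,"fingers":1},
])

```text
clock: 20.98
eef_pos: [667.9, -31.3, 73.7]
tool_rot: [-1.094, 1.568, -0.929]
force: [3.1, -5.6, -2.1]
width: -0.2
```

servo_tool([
  {"dx":0,"dy":0.0014,"dz":0.0001,"wx":-0.07,"wy":0,"wz":0,"fingers":1},
])

```text
clock: 21.1
eef_pos: [667.9, -30.5, 73.7]
tool_rot: [-1.087, 1.567, -0.915]
force: [4.1, -6.7, -2.9]
width: 0.3
```

servo_tool([
  {"dx":0,"dy":0.0012,"dz":0,"wx":-0.05,"wy":0,"wz":0,"fingers":1},
])

```text
clock: 21.22
eef_pos: [668.0, -29.8, 73.7]
tool_rot: [-1.051, 1.567, -0.874]
force: [4.2, -5.9, -2.7]
width: 0.3
```

servo_tool([
  {"dx":0,"dy":0.0012,"dz":0,"wx":-0.05,"wy":0,"wz":0,"fingers":1},
])

```text
clock: 21.35
eef_pos: [668.0, -29.1, 73.8]
tool_rot: [-1.034, 1.566, -0.852]
force: [4.5, -7.3, -3.3]
width: 0.2
```

servo_tool([
  {"dx":0,"dy":0.0012,"dz":0,"wx":-0.05,"wy":0,"wz":0,"fingers":1},
])

```text
clock: 21.48
eef_pos: [668.0, -28.4, 73.8]
tool_rot: [-1.024, 1.566, -0.837]
force: [4.8, -6.8, -3.5]
width: 0.1
```

servo_tool([
  {"dx":0,"dy":0.001,"dz":0,"wx":-0.04,"wy":0,"wz":0,"fingers":1},
])

```text
clock: 21.6
eef_pos: [668.0, -27.9, 73.8]
tool_rot: [-1.02, 1.566, -0.829]
force: [6.0, -6.8, -4.1]
width: 0.0
```

servo_tool([
  {"dx":0,"dy":0.001,"dz":0.0008,"wx":0,"wy":0,"wz":0,"fingers":1},
])

```text
clock: 21.72
eef_pos: [667.9, -27.2, 73.7]
tool_rot: [-1.184, 1.566, -0.993]
force: [4.3, -7.2, -2.5]
width: 0.2
```

servo_tool([
  {"dx":0,"dy":0.001,"dz":0.0005,"wx":0,"wy":0,"wz":0,"fingers":1},
])

```text
clock: 21.85
eef_pos: [667.9, -26.1, 73.7]
tool_rot: [-1.25, 1.567, -1.059]
force: [3.4, -5.0, -1.7]
width: 0.0
```

servo_tool([
  {"dx":0,"dy":0.001,"dz":0.0002,"wx":0,"wy":0,"wz":0,"fingers":1},
])

```text
clock: 21.98
eef_pos: [667.6, -24.2, 73.7]
tool_rot: [-1.174, 1.569, -0.982]
force: [3.7, -3.9, -1.1]
width: -0.2
```

servo_tool([
  {"dx":0,"dy":0.001,"dz":0.0002,"wx":0,"wy":0,"wz":0,"fingers":1},
])

```text
clock: 22.1
eef_pos: [667.4, -22.5, 73.7]
tool_rot: [-0.991, 1.57, -0.799]
force: [3.3, -2.1, -0.1]
width: 0.1
```

servo_tool([
  {"dx":0,"dy":0,"dz":0,"wx":0,"wy":0,"wz":0,"fingers":1},
  {"dx":0,"dy":0,"dz":0,"wx":0,"wy":0,"wz":0,"fingers":1},
])

```text
clock: 22.35
eef_pos: [666.8, -21.0, 73.6]
tool_rot: [1.977, 1.57, 2.17]
force: [1.3, -1.1, -0.9]
width: 0.1
```

servo_tool([
  {"dx":0,"dy":-0.001,"dz":0,"wx":0,"wy":0,"wz":0,"fingers":1},
  {"dx":0,"dy":-0.001,"dz":0,"wx":0,"wy":0,"wz":0,"fingers":1},
  {"dx":0,"dy":0,"dz":0,"wx":0,"wy":0,"wz":0,"fingers":1},
])

```text
clock: 22.72
eef_pos: [667.1, -22.9, 73.5]
tool_rot: [2.272, 1.57, 2.465]
force: [-0.1, 0.2, -0.6]
width: -0.1
```

servo_tool([
  {"dx":0,"dy":-0.001,"dz":0,"wx":0,"wy":0,"wz":0,"fingers":1},
  {"dx":0,"dy":-0.001,"dz":0,"wx":0,"wy":0,"wz":0,"fingers":1},
  {"dx":0,"dy":0,"dz":0,"wx":0,"wy":0,"wz":0,"fingers":1},
])

```text
clock: 23.1
eef_pos: [667.7, -24.9, 73.6]
tool_rot: [2.568, 1.571, 2.76]
force: [-0.5, 0.3, -1.4]
width: -0.0
```

```bash
python3 glook.py 11 .03
```

```text
23.2 [667.694 -24.772  73.537] 11.031787490887432 [-0.668 -0.672  0.324] -0.036384076525609
```

View pics/side11g.png

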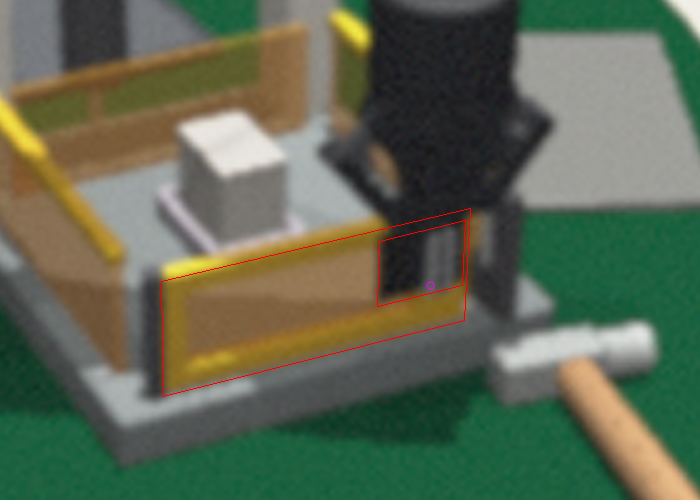

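servo_tool([
  {"dx":0,"dy":-0.006,"dz":0,"wx":0,"wy":0,"wz":0,"fingers":1},
  {"dx":0,"dy":-0.015,"dz":0,"wx":0,"wy":0,"wz":0,"fingers":1},
  {"dx":0,"dy":-0.03,"dz":0,"wx":0,"wy":0,"wz":0,"fingers":1},
  {"dx":0,"dy":-0.05,"dz":0,"wx":0,"wy":0,"wz":0,"fingers":1},
  {"dx":-0.03,"dy":-0.05,"dz":0,"wx":0,"wy":0,"wz":0,"fingers":1},
])

```text
clock: 23.82
eef_pos: [688.0, -138.8, 94.6]
tool_rot: [3.037, 1.567, -3.055]
force: [-0.1, -0.2, -0.1]
width: 0.1
```

servo_tool([
  {"dx":-0.05,"dy":-0.05,"dz":0,"wx":0,"wy":0,"wz":0,"fingers":1},
  {"dx":-0.05,"dy":-0.05,"dz":0,"wx":0,"wy":0,"wz":0,"fingers":1},
  {"dx":-0.05,"dy":-0.05,"dz":0,"wx":0,"wy":0,"wz":0,"fingers":1},
  {"dx":-0.05,"dy":-0.05,"dz":0,"wx":0,"wy":0,"wz":0,"fingers":1},
  {"dx":0,"dy":0,"dz":0,"wx":0,"wy":0,"wz":0,"fingers":1},
])

```text
clock: 24.45
eef_pos: [717.6, -292.1, 250.2]
tool_rot: [-1.162, 1.561, -0.976]
force: [-1.0, 0.0, -0.3]
width: 0.0
```

```bash
python3 glook.py 12 .0
```

```text
24.55 [ 717.202 -284.991  245.745] 10.889099849799676 [-0.453  0.684 -0.04 ] -0.03627964619285381
```

View pics/side12g.png

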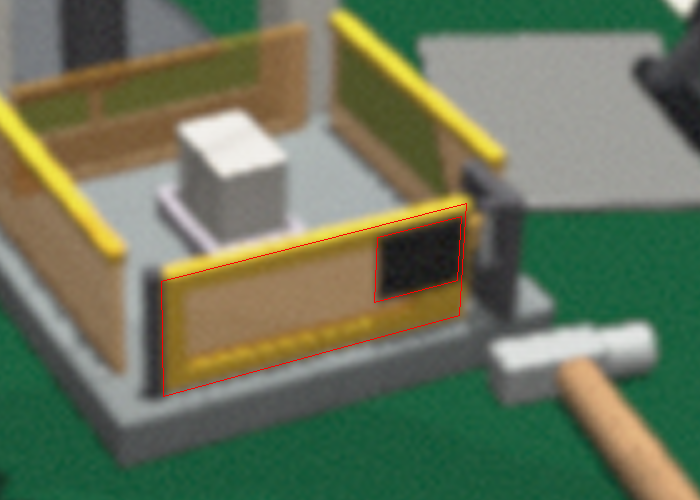

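View pics/top12.png

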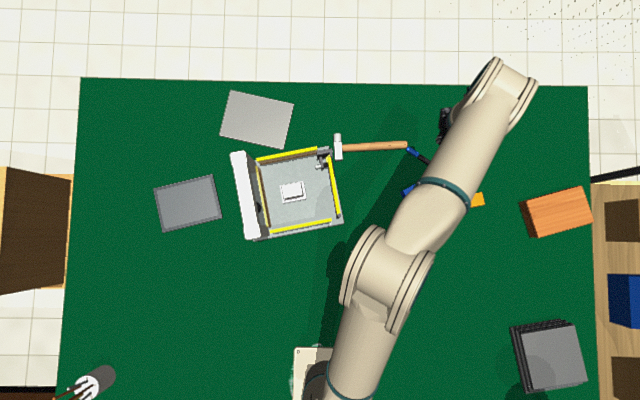

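servo_tool([
  {"dx":-0.04,"dy":0,"dz":0,"wx":0,"wy":0,"wz":0,"fingers":1},
  {"dx":0,"dy":0,"dz":0,"wx":0,"wy":0,"wz":0,"fingers":1},
  {"dx":0,"dy":0,"dz":0,"wx":0,"wy":0,"wz":0,"fingers":1},
  {"dx":0,"dy":0,"dz":0,"wx":0,"wy":0,"wz":0,"fingers":1},
])

```text
clock: 25.05
eef_pos: [717.5, -282.2, 274.3]
tool_rot: [2.439, 1.568, 2.632]
force: [0.6, -0.2, 0.3]
width: 0.3
```

```bash
python3 glook.py 13 .0; python3 - <<'E'
from gate import *
for tag in('12','13'):
    t=cv2.imread(f'pics/top{tag}.png').astype(int); B,G,R=[t[:,:,i] for i in range(3)]
    yel=(R>150)&(G>130)&(B<110); m=np.zeros_like(yel); m[160:212,328:346]=yel[160:212,328:346]; ys,xs=np.nonzero(m)
    w=np.array([atz('top',(x,y),104)[:2] for x,y in zip(xs,ys)]); c=w.mean(0); ev,V=np.linalg.eigh(np.cov((w-c).T)); d=V[:,1]; d=d*np.sign(d[0])
    print(tag,len(w),'theta',np.arctan2(-d@ex,-d@ey),np.sqrt(12*ev))
im=cv2.imread('pics/top13.png')[145:235,235:355]; cv2.imwrite('pics/t13c.png',cv2.resize(im,None,fx=6,fy=6,interpolation=2))
E
```

```text
25.15 [ 717.693 -282.672  274.833] 11.041716910464906 [0.074 0.229 0.545] -0.3068253464431479
12 205 theta 0.03505323856135429 [ 11.93  160.774]
13 206 theta 0.03611019222869561 [ 11.999 160.219]
```

View pics/t13c.png

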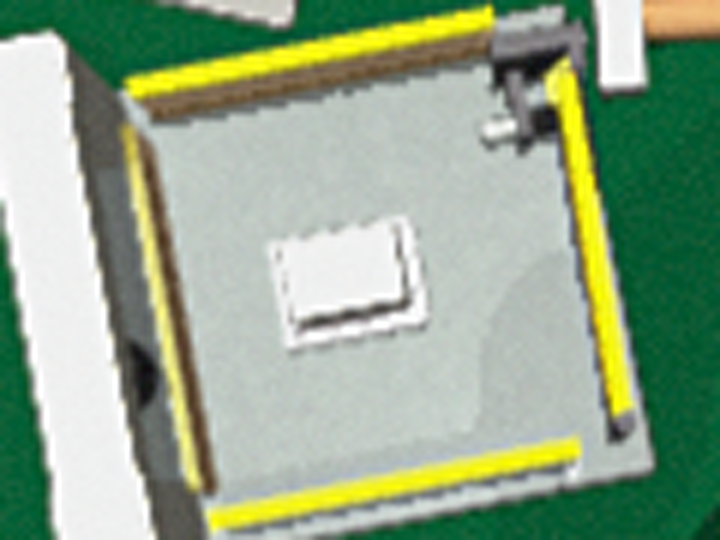

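View pics/side13.png

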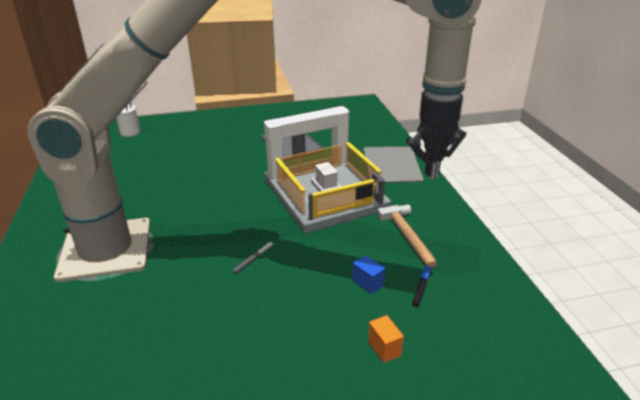

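```bash
python3 -c "
from cell import ctrl
print(ctrl.finish_job())"
```

```text
the job is handed in; nothing more can be done
None
```

The marble block sits in the aluminium pocket, and the gate is shut and staying shut by itself. I handed the job in at about 25 s.

- **Block:** I gripped it across its 40 mm sides and lowered it in millimetre steps. It met the pocket floor at the expected height (tool at z 59.7 mm) with about 6 N. The later pictures show it upright and flat inside the rim.
- **Gate:** I swung it shut slowly at the pad. The push along the closing direction rose to about 7 N. Including sideways rubbing on the pad, the total reached about 10 N, still under the 22 N limit. The force then fell to 1–2 N as the bolt snapped in.
- **Latch:** after I backed off 2 mm the force was zero. Two top pictures 0.6 s apart put the gate at 0.035 and 0.036 rad, inside the latched range of ±0.06. The side picture fitted nearer 0; I did not resolve this, but both values are in range.
- **Surroundings:** the hammer, chisel, marker, slate and the blue and orange blocks look where they were by eye; I did not measure them. The arm is clear, about 275 mm up at the robot's right.
- **Camera disagreement:** the two cameras differed by about 4 mm in y. I used the position of the gripped block to settle it before placing.

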